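Fetch the fresh water-filter cartridge from behind the cleaner bottles

ROBOT

A 6-joint arm with a two-finger parallel gripper is mounted at the origin on the work surface. World frame = base frame: x ahead of the robot, y to its left, z up, the work surface at z = 0. Lengths are in m, angles in rad, forces in N, time in s.
With the tool pointing down it reaches from about 0.375 to 0.9 m from the base axis. Payload 3.1 kg.
Tool frame: the origin (TCP) lies midway between the tips of the shut fingers; the grasp point (between the pads) lies manip.hold_point_z behind it (manip.hold_point_z is the distance from the TCP to the grasp point, in m); z points along the fingers, y is the direction in which the jaws open and shut (so a half turn about z gives the same grasp; the last joint's range is limited). The gripper opens to 85 mm and grips with 20 to 120 N. Pads are 22 mm wide; open, the fingers measure 114 mm over their backs; the gripper's body (76 mm by 85 mm) begins 54 mm behind the grasp point. The pads swing forward as they close: fully open they stand 13 mm farther back than shut.
Start: joints at [-1.425, 0.527, 1.433, -0, 1.181, -0.178], TCP at [0.199, -0.592, 0.231] pointing down, gripper open.
Joint ranges: [-3.08, 3.08], [-0.75, 2.2], [0.22, 2.44], [-1.43, 4.57], [0, 2.65], [-2.85, 2.85]. Speed limits (rad/s): [2.79, 2.79, 3.14, 3.14, 3.14, 3.14].

INTERFACE

Orientations are given as a unit quaternion [x, y, z, w].
In Python, from station import manip, snapshot, workorder, models gives the robot as it stands.
- The arm moves only by the tool jog_arm, never from a script. Its argument "commands" is a list of rows, each a list of 5 numbers: the opening in per cent of the stroke, from 0 (shut) to 100 (fully open), then the shift along the world's x, y, z in cm, then the turn about the world's z in rad. A call has 1 to 8 rows; each row shifts and turns the pose as measured when the row begins; what a row does not reach is not made up. A row lasts 1/12 s, in which the tool goes at most 41.7 mm and 7.16 degrees, less where a joint would pass 70% of its speed; a pose out of reach is approached as far as the arm can. A call with a gripper value outside its range is refused whole. The fingers move at their own pace and stop on an object; "squeeze" is the grip in N (left out, the last holds). Time passes only in rows, so rows that do not move let the fingers close. It gives the time, the measured TCP pose, the force and the opening at its end, in the units of the state.
- manip.sense(): the state, without advancing time (a new reading comes with each control period).
- snapshot(name): name is "scene" or "top"; returns a dict with "image" (480x640x3 uint8, red, green, blue), "intrinsics" (3x3 intrinsics, pixels), "D" ([k1, k2, p1, p2, k3] as OpenCV has them; the pictures are not rectified), "extrinsics" (4x4, takes a point from camera to world coordinates). Camera axes: x right, y down, z forward; pixel columns grow to the right and rows downward; lengths in m; the calibration is good to about 2 mm. A picture is of the moment at which its call begins. There is no depth.
- workorder.sign_off(): hands the job in, once; it reports no verdict.
Trained networks look in a picture, given as the dict that the camera call returned (one of the last four; its "shot" number tells which), for a name from the list of things; names that differ only in an ending like _2 or _b are one class to them, and where a whole thing is asked for, a point or a joint stands for the part that bears it (a point fixed in the world has none). Each returns a list of dicts, best first, with "score" (0 to 1); they miss things now and then, are a little off and sometimes report something else, mostly with a low value. They report only what shows in the picture. A call takes as long as a camera call. They do not tell look-alikes from the thing itself.
- models.find_in(picture, name): "centre" ([x, y, z] in m, in world coordinates, good to about 4 mm: the middle of the surface that is visible of it).
- models.pinpoint(picture, name): "centre" ([x, y, z] in m, in world coordinates, good to about 4 mm: a listed point, or the origin of a listed thing).
The state is a dict: "t": time; "q": joint angles; "qd": joint speeds; "tau": joint torques, N m; "tcp_pos": TCP position; "tool_rot": TCP orientation; "force": force on the tool from outside, world axes, zero at the start; "ft_torque": the same for the moment, N m; "finger_gap": opening from 0.0 (shut) to 1.0 (fully open).
Only numpy, scipy, OpenCV 4.12 (cv2) and the standard library are available. Lean on these libraries where they do the work, as an engineer would, in place of code of your own. Each camera call takes 0.05 s, during which the arm holds its last target. There are 200 camera calls.

TASK

The fresh white filter cartridge is at the back of the supply tray, hemmed in by three cleaner bottles: first stand all three bottles on the drip tray, then take the cartridge and stand it upright in the collar of the filter base, and after that put every bottle back upright in the very spot where it stood. Set everything down gently, without dropping or tipping it, and leave the rusty spent cartridge, the filter bell, the grease tub and the thread tape where they are.

Things in the scene. Friction and masses are not known exactly. Their poses are not given: they have to be found in the camera images.
- fresh_cartridge: fresh filter cartridge, a white pleated upright cylinder with blue ends and a black centre spot, 60 mm across, 125 mm tall, 0.16 kg; grip it across the top 30 mm. Origin: centre of its underside; z up. At the start it stands at the back of the wooden supply tray (floor 6 mm above the bench)
- white_bottle: white round cleaner bottle, red cap, 54 mm across, 190 mm tall, 0.25 to 0.5 kg. The cap, its top 36 mm, is 34 mm across and the best grip; shoulders slope from there to 66 mm under the top. Origin: centre of the underside; z up. Starts in the wooden supply tray (floor 6 mm, rim 18 mm above the bench), in front of or beside the fresh cartridge, 66 to 71 mm from it; the bottles' order varies
- green_bottle: green round cleaner bottle, white cap, 54 mm across, 184 mm tall, 0.25 to 0.5 kg. The cap, its top 36 mm, is 34 mm across and the best grip; shoulders slope from there to 66 mm under the top. Origin: centre of the underside; z up. Starts in the wooden supply tray (floor 6 mm, rim 18 mm above the bench), in front of or beside the fresh cartridge, 66 to 71 mm from it; the bottles' order varies
- yellow_bottle: yellow round cleaner bottle, black cap, 54 mm across, 187 mm tall, 0.25 to 0.5 kg. The cap, its top 36 mm, is 34 mm across and the best grip; shoulders slope from there to 66 mm under the top. Origin: centre of the underside; z up. Starts in the wooden supply tray (floor 6 mm, rim 18 mm above the bench), in front of or beside the fresh cartridge, 66 to 71 mm from it; the bottles' order varies
- filter_base: white base of the bench-top water filter, fixed: round foot 152 mm across, brass hose ports at +y and -y reaching 104 mm from the centre, and on top a collar, inside 84, outside 100 mm across, rim 48 mm above the bench; its flat floor with a black seat ring, 20 mm above the bench, takes the cartridge. Origin: centre of the underside; z up. It is at the left or right
- drip_tray: square steel drip tray with a black ribbed mat, fixed to the bench, 190 x 190 mm outside, 182 mm inside, floor 4 mm and rim 14 mm above the bench. Origin: centre of the underside; x and y along its sides. It is on the other side from the filter base; the three bottles fit on it side by side, 78 mm apart
- spent_cartridge: spent filter cartridge, rusty brown, same shape as the fresh one (60 mm across, 125 mm tall), standing on the bench on the robot's side of the filter base. To be left alone. Origin: centre of its underside
- bell: dark blue bell of the filter with a red button on top, 112 mm across, 170 mm tall, standing on the bench beyond the filter base. To be left alone. Origin: centre of its underside
- grease_tub: small orange tub with a black lid, 51 mm across, 30 mm tall, in a front corner of the supply tray. To be left alone. Origin: centre of its underside
- thread_tape: flat blue reel of thread tape, 50 mm across, 18 mm tall, in the other front corner of the supply tray. To be left alone. Origin: centre of its underside
Mind the look-alikes: they are no part of the job. Leave any pink look-alike of the green_bottle alone. Leave any pink look-alike of the yellow_bottle alone.

How it is judged:
By the outcome, as a careful person would: the job done as asked, in the order asked, and still so for the second after the job is handed in, with the robot touching nothing.
It also fails if it takes over 136 s, if anything falls off the work surface, if the arm or the gripper's body presses on something with over 40 N, if the wrist force passes 120 N, or if a joint passes its speed limit or range.

## Working session

There is one attempt and no reset: what is moved stays moved. The work goes in short steps, Python scripts to look and compute and a tool call to move; the robot and the scene stay as the last step left them, time stands still between calls to the robot, and variables do not carry over. Pictures are saved under pics/ and viewed, about 12 in all and at most 16, crops included, and the job is handed in when it is done.

Besides the shell and the picture viewer there is one more tool, called after "Emit:" as name([rows], argument=value, ...), one row to a line, values as JSON. jog_arm: Moves the arm, as the interface text tells. Its arguments: {"type":"object","properties":{"commands":{"type":"array","items":{"type":"array","items":{"type":"number"}}},"squeeze":{"type":"number"}},"required":["commands"]}

```bash
mkdir -p pics
cat > h.py <<'E'
import numpy as np, cv2
from station import manip, snapshot, workorder, models
def save(p,n): cv2.imwrite('pics/'+n,cv2.cvtColor(p['image'],cv2.COLOR_RGB2BGR))
def plane(p,uv,z):
    K,D,T=[np.array(p[k],float) for k in('intrinsics','D','extrinsics')]
    n=cv2.undistortPoints(np.array([[uv]],float),K,D)[0,0]
    d=T[:3,:3]@np.array([n[0],n[1],1]);o=T[:3,3];return o+d*(z-o[2])/d[2]
def proj(p,X):
    K,D,T=[np.array(p[k],float) for k in('intrinsics','D','extrinsics')]
    W=np.linalg.inv(T);return cv2.projectPoints(np.array([X],float),cv2.Rodrigues(W[:3,:3])[0],W[:3,3],K,D)[0][0,0]
E
python3 - <<'E'
from h import *
s=manip.sense();print(s['t'],s['tcp_pos'],s['tool_rot'],s['finger_gap'],manip.hold_point_z)
for c in('scene','top'):
    p=snapshot(c);save(p,c+'0.png');print(c,np.round(p['extrinsics'],2).tolist())
    for n in 'fresh_cartridge white_bottle green_bottle yellow_bottle filter_base drip_tray spent_cartridge bell grease_tub thread_tape'.split():
        print(n,[(np.round(r['centre'],3).tolist(),round(r['score'],2),np.round(proj(p,r['centre'])).tolist()) for r in models.pinpoint(p,n)[:4]])
E
```

```text
0.0 [ 0.19876573 -0.59178074  0.23033628] [ 9.86923305e-01  1.61186832e-01  1.53250132e-05 -1.09332286e-03] 0.9996254584148322 0.0187
scene [[1.0, 0.08, -0.05, 0.59], [0.1, -0.83, 0.55, -0.63], [0.01, -0.56, -0.83, 0.94], [0.0, 0.0, 0.0, 1.0]]
fresh_cartridge [([0.618, 0.036, 0.006], 0.85, [375.0, 218.0]), ([0.504, 0.342, -0.001], 0.22, [335.0, 115.0])]
white_bottle [([0.602, -0.031, 0.008], 0.57, [365.0, 243.0])]
green_bottle [([0.408, -0.173, -0.001], 0.59, [261.0, 299.0]), ([0.731, 0.235, -0.002], 0.55, [427.0, 155.0])]
yellow_bottle [([0.584, 0.095, 0.003], 0.77, [360.0, 196.0]), ([0.726, 0.349, -0.002], 0.74, [425.0, 120.0])]
filter_base [([0.508, -0.357, 0.003], 0.88, [300.0, 397.0])]
drip_tray [([0.505, 0.34, -0.0], 0.71, [335.0, 116.0])]
spent_cartridge [([0.38, -0.374, 0.001], 0.59, [226.0, 399.0])]
bell [([0.662, -0.341, 0.001], 0.82, [388.0, 397.0])]
grease_tub [([0.53, -0.078, 0.001], 0.8, [328.0, 262.0])]
thread_tape [([0.498, 0.096, 0.008], 0.86, [322.0, 191.0]), ([0.581, 0.094, 0.003], 0.58, [359.0, 196.0])]
top [[-0.03, -0.99, 0.1, 0.41], [-1.0, 0.03, -0.01, -0.02], [
[... 187 characters left out ...]
([0.553, 0.026, 0.007], 0.65, [303.0, 252.0]), ([0.733, 0.238, -0.0], 0.65, [227.0, 191.0])]
yellow_bottle [([0.728, 0.351, -0.001], 0.83, [188.0, 195.0]), ([0.584, 0.088, 0.007], 0.73, [281.0, 242.0])]
filter_base [([0.515, -0.36, -0.005], 0.68, [442.0, 262.0]), ([0.499, 0.093, 0.003], 0.6, [280.0, 273.0])]
drip_tray [([0.51, 0.343, -0.002], 0.95, [191.0, 271.0])]
spent_cartridge [([0.375, -0.372, 0.004], 0.95, [450.0, 312.0])]
bell [([0.66, -0.345, -0.001], 0.65, [434.0, 211.0])]
grease_tub [([0.534, -0.083, 0.006], 0.74, [343.0, 258.0])]
thread_tape [([0.498, 0.093, 0.006], 0.84, [280.0, 273.0]), ([0.623, 0.038, 0.007], 0.7, [299.0, 227.0]), ([0.537, -0.082, 0.006], 0.19, [343.0, 257.0])]
```

View pics/scene0.png

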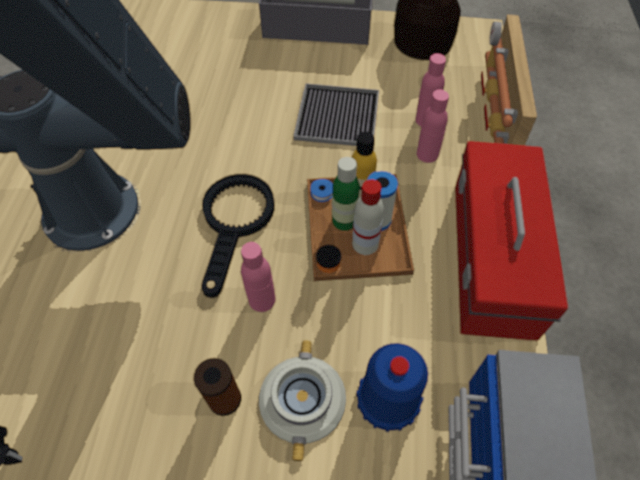

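View pics/top0.png

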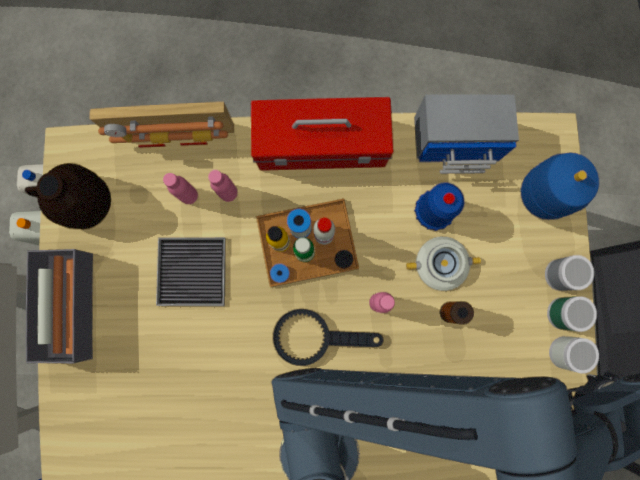

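The scene view shows three bottles in the wooden tray: yellow with black cap (365,150), green with white cap (345,190) and white with red cap (370,215). The white cartridge with blue ends is behind them at (382,190). Three pink look-alikes stand outside the tray at (257,275), (432,125) and (432,75), and I'll leave those alone. Next is an overlay to refine positions and confirm which is which.

```bash
cat >> h.py <<'E'
import json
def circ(im,p,c,r,z,col,s,o):
    pts=np.array([(proj(p,[c[0]+r*np.cos(a),c[1]+r*np.sin(a),z])-o)*s for a in np.linspace(0,6.28,40)])
    cv2.polylines(im,[np.round(pts).astype(int)],True,col,1)
def crop(p,x0,y0,w,h,s): return cv2.resize(cv2.cvtColor(p['image'][y0:y0+h,x0:x0+w],cv2.COLOR_RGB2BGR),None,fx=s,fy=s,interpolation=cv2.INTER_CUBIC)
E
python3 - <<'E'
from h import *
E={'w':(.6015,-.0305,.017,.196),'g':(.553,.026,.017,.190),'y':(.584,.092,.017,.193),'f':(.622,.037,.030,.131),'c':(.511,-.358,.05,.048)}
for n,boxes in (('top',[(250,195,110,95,5),(400,225,90,75,4)]),('scene',[(300,120,120,165,3),(250,330,110,120,3)])):
    p=snapshot(n); ims=[]
    for b in boxes:
        im=crop(p,*b)
        for k,e in E.items(): circ(im,p,e[:2],e[2],e[3],(255,0,255),b[4],np.array(b[:2]))
        d=.095
        ims.append(im)
    H=max(i.shape[0] for i in ims)
    cv2.imwrite(f'pics/ov_{n}.png',np.hstack([cv2.copyMakeBorder(i,0,H-i.shape[0],0,6,0) for i in ims]))
    # colour centroid of red cap / tray corners
    if n=='top':
        g=cv2.cvtColor(p['image'],cv2.COLOR_RGB2GRAY)
        sub=(g[225:320,145:240]<95).astype(np.uint8)
        cs=cv2.findContours(cv2.morphologyEx(sub,cv2.MORPH_CLOSE,np.ones((7,7))),0,2)[0]
        c=max(cs,key=cv2.contourArea);r=cv2.minAreaRect(c);bx=cv2.boxPoints(r)+[145,225]
        print('tray',[np.round(plane(p,u,.014)[:2],3).tolist() for u in bx])
E
```

```text
tray [[0.424, 0.434], [0.604, 0.432], [0.595, 0.241], [0.417, 0.246]]
```

View pics/ov_top.png

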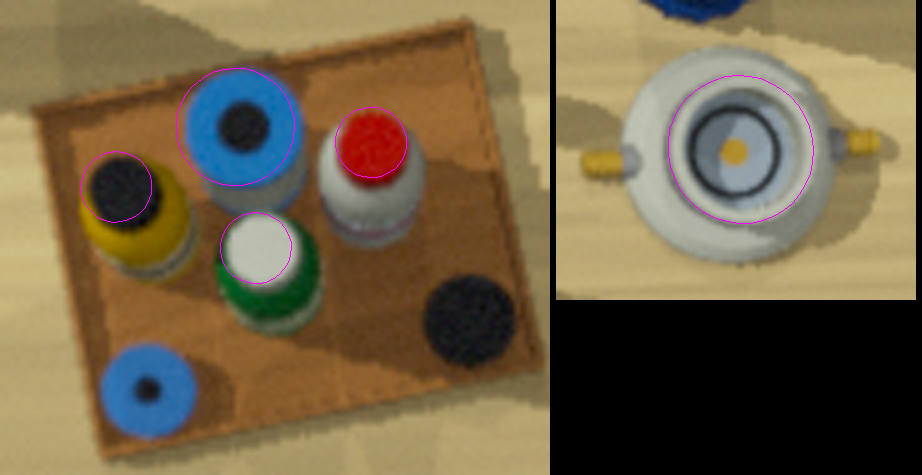

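View pics/ov_scene.png

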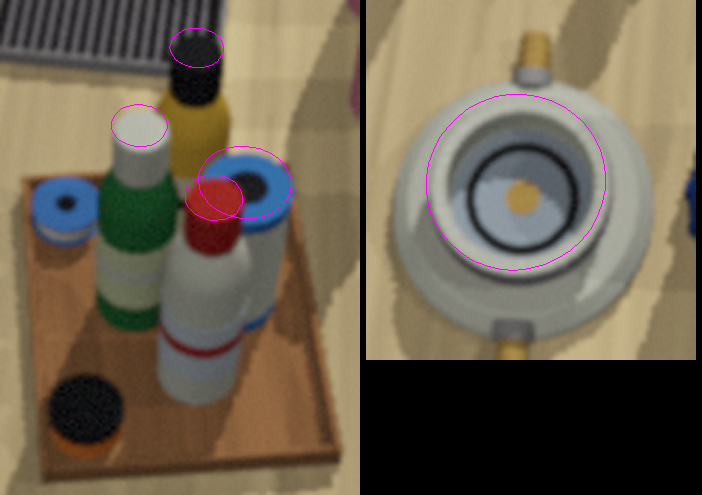

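The crops confirm the three bottles: red cap on white, white cap on green, black cap on yellow, with the blue-ended cartridge behind. Corrected for the overlay offsets, the positions are: white (.598,-.031), green (.553,.024), yellow (.583,.088), fresh (.622,.033), collar (.511,-.359), drip tray (.508,.340). I'll start with the yellow bottle.

Emit:
jog_arm([
  [60, 1.5, 3, 1.5, 0],
  [60, 1.5, 3, 1.5, 0],
  [60, 1.5, 3, 1.5, 0],
  [60, 1.9, 3.4, 0, 0],
  [60, 1.9, 3.4, 0, 0],
  [60, 1.9, 3.4, 0, 0],
  [60, 1.9, 3.4, 0, 0],
  [60, 1.9, 3.4, 0, 0],
], squeeze=40)

```text
t: 1.87
tcp_pos: [0.3385, -0.3317, 0.2774]
tool_rot: [0.988, 0.154, 0.001, 0.005]
force: [0.1, -0.6, -0.3]
finger_gap: 0.6
```

Emit:
jog_arm([
  [60, 2, 3.4, 0, 0],
  [60, 2, 3.4, 0, 0],
  [60, 2, 3.4, 0, 0],
  [60, 2, 3.4, 0, 0],
  [60, 2, 3.4, 0, 0],
  [60, 2, 3.4, 0, 0],
  [60, 2, 3.4, 0, 0],
  [60, 2, 3.4, 0, 0],
])

```text
t: 2.53
tcp_pos: [0.5036, -0.0452, 0.2803]
tool_rot: [0.988, 0.153, 0.003, 0.007]
force: [0.4, -0.2, 0.4]
finger_gap: 0.602
```

Emit:
jog_arm([
  [60, 2, 3.4, 0, 0],
  [60, 2, 3.4, 0, 0],
  [60, 2, 3.4, 0, 0],
  [60, 1, 1.5, 0, 0],
  [60, 0, 0, 0, 0],
])

```text
t: 2.95
tcp_pos: [0.5795, 0.086, 0.2813]
tool_rot: [0.988, 0.157, 0.006, 0.007]
force: [0.1, -0.3, 0.3]
finger_gap: 0.603
```

Emit:
jog_arm([
  [60, 0.3, 0.2, -2.5, 0],
  [60, 0, 0, -2.5, 0],
  [60, 0, 0, -2.5, 0],
  [60, 0, 0, -2, 0],
  [60, 0, 0, -1.5, 0],
  [60, 0, 0, -1.2, 0],
  [60, 0, 0, -0.5, 0],
  [60, 0, 0, 0, 0],
])

```text
t: 3.62
tcp_pos: [0.5809, 0.0845, 0.1516]
tool_rot: [0.987, 0.158, 0.008, 0.009]
force: [-0.0, 0.1, 0.0]
finger_gap: 0.604
```

Emit:
jog_arm([
  [60, 0.15, 0.35, 0.2, 0],
  [60, 0, 0, 0, 0],
  [0, 0, 0, 0, 0],
  [0, 0, 0, 0, 0],
  [0, 0, 0, 0, 0],
  [0, 0, 0, 0, 0],
  [0, 0, 0, 0, 0],
  [0, 0, 0, 0, 0],
])

```text
t: 4.28
tcp_pos: [0.5823, 0.0871, 0.1562]
tool_rot: [0.987, 0.158, 0.008, 0.009]
force: [-0.0, 0.2, -1.5]
finger_gap: 0.387
```

Emit:
jog_arm([
  [0, 0, 0, 0.8, 0],
  [0, 0, 0, 2, 0],
  [0, 0, 0, 3, 0],
  [0, 0, 0, 3, 0],
  [0, -0.2, 2, 1, 0],
  [0, -0.4, 3.2, 0, 0],
  [0, -0.5, 3.5, 0, 0],
  [0, -0.5, 3.5, 0, 0],
])

```text
t: 4.95
tcp_pos: [0.5647, 0.2048, 0.2596]
tool_rot: [0.988, 0.152, 0.006, 0.01]
force: [0.7, 0.4, -4.7]
finger_gap: 0.385
```

Emit:
jog_arm([
  [0, -0.5, 3.5, 0, 0],
  [0, -0.5, 3.5, 0, 0],
  [0, -0.5, 3.5, 0, 0],
  [0, -0.3, 3, 0, 0],
  [0, -0.2, 2, 0, 0],
  [0, 0, 1, 0, 0],
  [0, 0, 0, 0, 0],
])

```text
t: 5.53
tcp_pos: [0.5377, 0.3846, 0.2612]
tool_rot: [0.988, 0.155, 0.005, 0.008]
force: [-0.7, -0.0, -4.1]
finger_gap: 0.386
```

Emit:
jog_arm([
  [0, 0.9, -0.3, -2, 0],
  [0, 0, 0, -2.5, 0],
  [0, 0, 0, -2.5, 0],
  [0, 0, 0, -1.5, 0],
  [0, 0, 0, -0.8, 0],
  [0, 0, 0, -0.3, 0],
  [0, 0, 0, 0, 0],
  [0, 0, 0, 0, 0],
])

```text
t: 6.2
tcp_pos: [0.5495, 0.3721, 0.1643]
tool_rot: [0.988, 0.153, 0.005, 0.012]
force: [-0.2, 0.2, -5.0]
finger_gap: 0.383
```

Emit:
jog_arm([
  [0, -0.2, 0.7, 0, 0],
  [0, 0, 0, -0.4, 0],
  [0, 0, 0, -0.2, 0],
  [0, 0, 0, -0.15, 0],
  [0, 0, 0, -0.1, 0],
  [0, 0, 0, -0.1, 0],
  [0, 0, 0, 0, 0],
])

```text
t: 6.78
tcp_pos: [0.5503, 0.3812, 0.1595]
tool_rot: [0.988, 0.153, 0.01, 0.01]
force: [0.2, -0.5, -5.8]
finger_gap: 0.383
```

Emit:
jog_arm([
  [0, 0, 0, -0.2, 0],
  [0, 0, 0, -0.2, 0],
  [0, 0, 0, -0.2, 0],
  [0, 0, 0, -0.1, 0],
  [0, 0, 0, 0, 0],
])

```text
t: 7.2
tcp_pos: [0.5514, 0.3817, 0.1548]
tool_rot: [0.988, 0.153, 0.012, 0.01]
force: [0.2, -0.6, -4.8]
finger_gap: 0.387
```

Emit:
jog_arm([
  [0, 0, 0, -0.15, 0],
  [0, 0, 0, -0.15, 0],
  [0, 0, 0, 0, 0],
])

```text
t: 7.45
tcp_pos: [0.5526, 0.3821, 0.1548]
tool_rot: [0.988, 0.153, 0.014, 0.009]
force: [1.1, 0.2, -4.6]
finger_gap: 0.382
```

Emit:
jog_arm([
  [0, 0, 0, -0.3, 0],
  [0, 0, 0, -0.2, 0],
])

```text
t: 7.62
tcp_pos: [0.5545, 0.3828, 0.1545]
tool_rot: [0.988, 0.153, 0.017, 0.009]
force: [-3.4, -1.2, 7.8]
finger_gap: 0.385
```

Emit:
jog_arm([
  [20, 0, 0, 0.1, 0],
  [55, 0, 0, 0, 0],
  [60, 0, 0, 0, 0],
  [60, 0, 0, 0, 0],
  [60, 0, 0, 1.5, 0],
  [60, 0, 0, 3, 0],
  [60, 0, 0, 3, 0],
  [60, 0, 0, 2, 0],
])

```text
t: 8.28
tcp_pos: [0.553, 0.3816, 0.2464]
tool_rot: [0.988, 0.153, 0.013, 0.01]
force: [0.5, 0.1, 0.3]
finger_gap: 0.602
```

Emit:
jog_arm([
  [60, 0, -2, 1.5, 0],
  [60, 0, -3.8, 0, 0],
  [60, 0, -3.8, 0, 0],
  [60, 0, -3.8, 0, 0],
  [60, 0, -3.8, 0, 0],
  [60, 0, -3.8, 0, 0],
  [60, 0, -3.8, 0, 0],
  [60, 0, -3.8, 0, 0],
])

```text
t: 8.95
tcp_pos: [0.5581, 0.0962, 0.2714]
tool_rot: [0.987, 0.161, 0.027, 0.007]
force: [0.6, -0.9, 0.5]
finger_gap: 0.598
```

Run:
```python
from h import *
p=snapshot('scene');b=(270,50,170,200,3);im=crop(p,*b)
circ(im,p,(.552,.382),.027,.004,(255,0,255),3,np.array(b[:2]))
for e in((.598,-.0315,.017,.196),(.553,.024,.017,.190),(.622,.033,.03,.131)):circ(im,p,e[:2],e[2],e[3],(255,0,255),3,np.array(b[:2]))
cv2.imwrite('pics/a1.png',im)
```

```text
(no output)
```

View pics/a1.png

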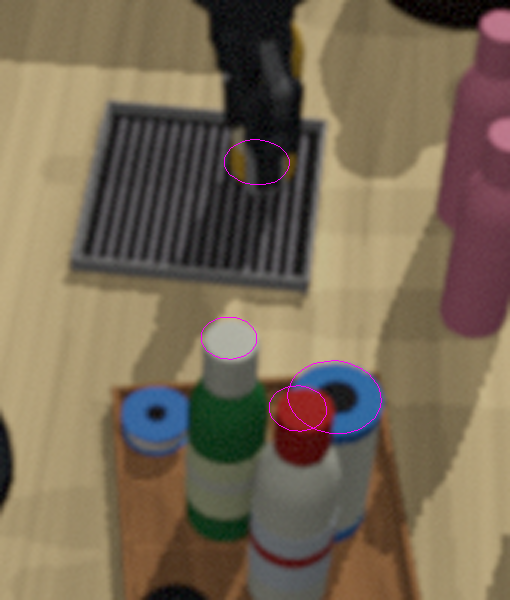

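The picture was taken before the move: the yellow bottle is in the drip tray under the gripper at (258,160). The green cap's predicted circle fits, and the white bottle is about 2 mm further in +x. Green is next.

Emit:
jog_arm([
  [60, -0.1, -2.5, 0, 0],
  [60, -0.1, -2.5, 0, 0],
  [60, -0.1, -1.5, 0, 0],
  [60, -0.1, -0.7, 0, 0],
  [60, 0, 0, 0, 0],
  [60, 0, 0, 0, 0],
])

```text
t: 9.5
tcp_pos: [0.5564, 0.0092, 0.2722]
tool_rot: [0.988, 0.154, 0.029, 0.011]
force: [0.3, -0.2, -0.4]
finger_gap: 0.598
```

Emit:
jog_arm([
  [60, -0.3, 1.5, 0, 0],
  [60, 0, 0, -2.5, 0],
  [60, 0, 0, -2.5, 0],
  [60, 0, 0, -2.0, 0],
  [60, 0, 0, -1.2, 0],
  [60, 0, 0, -0.8, 0],
  [60, 0, 0, 0, 0],
])

```text
t: 10.08
tcp_pos: [0.5559, 0.034, 0.1811]
tool_rot: [0.987, 0.158, 0.033, 0.01]
force: [-0.0, 0.6, -0.4]
finger_gap: 0.602
```

Emit:
jog_arm([
  [60, -0.2, -0.5, 0, 0],
  [60, 0, -0.3, 0, 0],
  [60, 0, 0, 0, 0],
  [60, 0, 0, 0, 0],
])

```text
t: 10.42
tcp_pos: [0.5552, 0.0271, 0.183]
tool_rot: [0.987, 0.16, 0.035, 0.01]
force: [-0.1, 0.2, 0.3]
finger_gap: 0.601
```

Emit:
jog_arm([
  [60, -0.2, -0.3, -2, 0],
  [60, 0, 0, -0.9, 0],
  [0, 0, 0, 0, 0],
  [0, 0, 0, 0, 0],
  [0, 0, 0, 0, 0],
  [0, 0, 0, 0, 0],
  [0, 0, 0, 0, 0],
])

```text
t: 11.0
tcp_pos: [0.5558, 0.0236, 0.1575]
tool_rot: [0.987, 0.159, 0.039, 0.011]
force: [1.3, 0.4, -3.2]
finger_gap: 0.387
```

```bash
python3 -c "
from h import *
s=manip.sense();print(np.round(s['q'],3),s['tcp_pos'])"
```

```text
[-0.16   0.51   1.737  0.004  0.814  1.089] [0.55584514 0.02362545 0.15751984]
```

Emit:
jog_arm([
  [0, 0, 0, 1, 0],
  [0, 0, 0, 2.5, 0],
  [0, 0, 0, 3.5, 0],
  [0, 0, 0.5, 3, 0.12],
  [0, -0.3, 1.5, 1, 0.12],
  [0, -0.5, 2, 0, 0.12],
  [0, -0.5, 2, 0, 0.12],
  [0, -0.5, 2, 0, 0.12],
])

```text
t: 11.67
tcp_pos: [0.5367, 0.1024, 0.2773]
tool_rot: [0.891, 0.453, 0.041, 0.004]
force: [-0.7, -0.1, -2.5]
finger_gap: 0.383
```

Emit:
jog_arm([
  [0, -0.5, 2, 0, 0.12],
  [0, -0.5, 2, 0, 0.12],
  [0, -0.5, 2, 0, 0.12],
  [0, -0.5, 2, 0, 0.12],
  [0, -0.5, 2, 0, 0.12],
  [0, -0.5, 2, 0, 0.12],
  [0, -0.5, 2, 0, 0.12],
  [0, -0.5, 2, 0, 0.12],
])

```text
t: 12.33
tcp_pos: [0.4915, 0.2688, 0.2842]
tool_rot: [0.564, 0.824, 0.039, -0.014]
force: [-0.1, -0.2, -3.5]
finger_gap: 0.386
```

Emit:
jog_arm([
  [0, -0.3, 1.2, 0, 0.12],
  [0, -0.3, 1.2, 0, 0.12],
  [0, -0.3, 1.2, 0, 0.12],
  [0, -0.3, 1.2, 0, 0.12],
  [0, -0.2, 1, 0, 0.12],
  [0, -0.2, 0.9, 0, 0.12],
  [0, -0.1, 0.6, 0, 0.12],
  [0, 0, 0.3, 0, 0.12],
])

```text
t: 13.0
tcp_pos: [0.4687, 0.3513, 0.2892]
tool_rot: [0.1, 0.994, 0.027, -0.03]
force: [0.7, 0.1, -2.9]
finger_gap: 0.385
```

Emit:
jog_arm([
  [0, 0, 0.4, -2, 0.12],
  [0, 0, 0.2, -2.5, 0.12],
  [0, 0, 0, -2.5, 0.12],
  [0, 0, 0, -2, 0],
  [0, 0, 0, -1.5, 0],
  [0, 0, 0, -0.5, 0],
])

```text
t: 13.5
tcp_pos: [0.4706, 0.36, 0.1827]
tool_rot: [-0.091, 0.995, 0.024, -0.029]
force: [-1.0, -0.8, -2.5]
finger_gap: 0.381
```

Emit:
jog_arm([
  [0, 0, 0, -1, 0],
  [0, 0, 0, -0.7, 0],
  [0, 0, 0, -0.4, 0],
  [0, 0, 0, -0.2, 0],
])

```text
t: 13.83
tcp_pos: [0.4713, 0.3602, 0.1595]
tool_rot: [-0.091, 0.995, 0.024, -0.028]
force: [0.4, 0.3, -3.1]
finger_gap: 0.381
```

Emit:
jog_arm([
  [0, 0, 0, -0.2, 0],
  [0, 0, 0, -0.2, 0],
  [0, 0, 0, -0.2, 0],
])

```text
t: 14.08
tcp_pos: [0.4734, 0.361, 0.1559]
tool_rot: [-0.091, 0.995, 0.025, -0.025]
force: [-0.5, -0.1, 10.5]
finger_gap: 0.387
```

Emit:
jog_arm([
  [30, 0, 0, 0.1, 0],
  [60, 0, 0, 0, 0],
  [60, 0, 0, 0, 0],
  [60, 0, 0, 2, 0],
  [60, 0, 0, 3, 0],
  [60, 0, 0, 3, 0],
  [60, 0, 0, 2, 0],
])

```text
t: 14.67
tcp_pos: [0.4726, 0.3606, 0.259]
tool_rot: [-0.09, 0.995, 0.025, -0.027]
force: [0.2, 0.5, -0.1]
finger_gap: 0.605
```

Emit:
jog_arm([
  [60, 0.6, -2, 1.5, 0],
  [60, 1.2, -3.6, 0.5, 0],
  [60, 1.2, -3.6, 0, 0],
  [60, 1.2, -3.6, 0, 0],
  [60, 1.2, -3.6, 0, 0],
  [60, 1.2, -3.6, 0, 0],
  [60, 1.2, -3.6, 0, 0],
  [60, 1.2, -3.6, 0, 0],
])

```text
t: 15.33
tcp_pos: [0.567, 0.0881, 0.2939]
tool_rot: [-0.099, 0.995, 0.029, -0.013]
force: [0.4, 0.5, -0.5]
finger_gap: 0.602
```

Emit:
jog_arm([
  [60, 1.2, -3.6, 0, 0],
  [60, 1, -3, 0, 0],
  [60, 0.5, -1.5, 0, 0],
  [60, 0, 0, 0, 0],
  [60, 0, 0, 0, 0],
])

```text
t: 15.75
tcp_pos: [0.5985, -0.0064, 0.2965]
tool_rot: [-0.093, 0.995, 0.027, -0.009]
force: [-0.3, -0.0, 0.3]
finger_gap: 0.595
```

Emit:
jog_arm([
  [60, 0, -0.5, 0, 0.12],
  [60, 0, -0.5, 0, 0.12],
  [60, 0, -0.5, 0, 0.12],
  [60, 0, -0.5, 0, 0.12],
  [60, 0, -0.3, 0, 0.12],
  [60, 0, 0, 0, 0.1],
  [60, 0, 0, 0, 0],
  [60, 0, 0, 0, 0],
])

```text
t: 16.42
tcp_pos: [0.5947, -0.0176, 0.2984]
tool_rot: [-0.445, 0.895, 0.025, -0.018]
force: [-0.2, -0.1, 0.0]
finger_gap: 0.603
```

Emit:
jog_arm([
  [60, 0, 0, 0, 0],
  [60, 0, 0, 0, 0],
  [60, 0, 0, 0, 0],
  [60, 0, 0, 0, 0],
  [60, 0, 0, 0, 0],
  [60, 0, 0, 0, 0],
  [60, 0, 0, 0, 0],
  [60, 0, 0, 0, 0],
])

```text
t: 17.08
tcp_pos: [0.5939, -0.0146, 0.2989]
tool_rot: [-0.443, 0.896, 0.025, -0.017]
force: [-0.1, -0.3, 0.1]
finger_gap: 0.604
```

```bash
cat >> h.py <<'E'
from scipy.spatial.transform import Rotation as Ro
def st():
    s=manip.sense();R=Ro.from_quat(s['tool_rot']).as_matrix()
    print('t',round(s['t'],2),'tcp',np.round(s['tcp_pos'],4),'tip tilt xy',np.round(R[:2,2],4),'jaw deg',round(np.degrees(np.arctan2(R[1,1],R[0,1])),1),'tilt in jaw',round(float(-R[2,1]),4),'q',np.round(s['q'],2))
E
sleep 2; python3 -c "
from h import *
st()"
```

```text
t 17.08 tcp [ 0.5939 -0.0146  0.2989] tip tilt xy [-0.0535  0.0295] jaw deg 142.6 tilt in jaw -0.0604 q [-0.22  0.44  1.39  0.02  1.37 -2.71]
```

Emit:
jog_arm([
  [60, 0, -4, 0, 0],
  [60, 0, -4, 0, 0],
  [60, 0, -4, 0, 0],
  [60, 0, -4, 0, 0],
  [60, 0, 0, 0, 0],
  [60, 0, 0, 0, 0],
])

```text
t: 17.58
tcp_pos: [0.6036, -0.1539, 0.2984]
tool_rot: [-0.422, 0.906, 0.014, -0.029]
force: [-0.3, 0.5, -0.8]
finger_gap: 0.602
```

Emit:
jog_arm([
  [60, 0, 2, 0, 0],
  [60, 0, 2, 0, 0],
  [60, 0, 2, 0, 0],
  [60, 0, 2, 0, 0],
  [60, 0, 2, 0, 0],
  [60, 0, 2, 0, 0],
  [60, 0, 2, 0, 0],
  [60, 0, 2, 0, 0],
])

```text
t: 18.25
tcp_pos: [0.6005, 0.014, 0.2974]
tool_rot: [-0.42, 0.907, 0.017, -0.029]
force: [1.3, -0.0, 0.2]
finger_gap: 0.599
```

```bash
sleep 2; python3 -c "
from h import *
st()"
```

```text
t 18.25 tcp [0.6005 0.014  0.2974] tip tilt xy [-0.0669  0.0054] jaw deg 139.7 tilt in jaw -0.0545 q [-0.16  0.46  1.37 -0.01  1.39 -2.6 ]
```

Emit:
jog_arm([
  [60, -4, 0, 0, 0],
  [60, -4, 0, 0, 0],
  [60, -4, 0, 0, 0],
  [60, -4, 0, 0, 0],
  [60, 0, 0, 0, 0],
  [60, 0, 0, 0, 0],
])

```text
t: 18.75
tcp_pos: [0.4275, 0.0273, 0.2936]
tool_rot: [-0.428, 0.903, 0.021, -0.031]
force: [1.0, -0.4, 0.3]
finger_gap: 0.599
```

Emit:
jog_arm([
  [60, 2, -0.5, 0, 0],
  [60, 2, -0.5, 0, 0],
  [60, 2, -0.5, 0, 0],
  [60, 2, -0.5, 0, 0],
  [60, 2, -0.5, 0, 0],
  [60, 2, -0.5, 0, 0],
  [60, 2, -0.5, 0, 0],
  [60, 1, -0.5, 0, 0],
])

```text
t: 19.42
tcp_pos: [0.5829, -0.0069, 0.2955]
tool_rot: [-0.432, 0.901, 0.023, -0.03]
force: [0.6, -1.4, -0.7]
finger_gap: 0.603
```

```bash
sleep 2; python3 -c "
from h import *
st()"
```

```text
t 19.42 tcp [ 0.5829 -0.0069  0.2955] tip tilt xy [-0.0737  0.0147] jaw deg 141.2 tilt in jaw -0.0667 q [-0.2   0.44  1.41 -0.    1.37 -2.67]
```

Emit:
jog_arm([
  [60, 0, 0, 4, 0],
  [60, 0, 0, 4, 0],
  [60, 0, 0, 4, 0],
  [60, 0, 0, 0, 0],
  [60, 0, 0, 0, 0],
])

```text
t: 19.83
tcp_pos: [0.5886, -0.0051, 0.4168]
tool_rot: [-0.434, 0.9, 0.024, -0.031]
force: [-0.6, 0.6, -1.8]
finger_gap: 0.599
```

Emit:
jog_arm([
  [60, 0, 0, -4, 0],
  [60, 0, 0, -4, 0],
  [60, 0, 0, -4, 0],
  [60, 0, 0, 0, 0],
  [60, 0, 0, 0, 0],
])

```text
t: 20.25
tcp_pos: [0.5925, -0.0028, 0.2975]
tool_rot: [-0.436, 0.9, 0.02, -0.025]
force: [0.4, 0.4, 0.5]
finger_gap: 0.601
```

Emit:
jog_arm([
  [60, 0, 4, 0, 0],
  [60, 0, 4, 0, 0],
  [60, 0, 4, 0, 0],
  [60, 0, 4, 0, 0],
  [60, 0, 0, 0, 0],
  [60, 0, 0, 0, 0],
])

```text
t: 20.75
tcp_pos: [0.599, 0.1626, 0.3076]
tool_rot: [-0.434, 0.901, 0.018, -0.018]
force: [0.5, -0.7, -0.1]
finger_gap: 0.598
```

Emit:
jog_arm([
  [60, 0, -4, 0, 0],
  [60, 0, -4, 0, 0],
  [60, 0, -4, 0, 0],
  [60, 0, -4, 0, 0],
  [60, 0, 0, 0, 0],
  [60, 0, 0, 0, 0],
])

```text
t: 21.25
tcp_pos: [0.6034, -0.0038, 0.3188]
tool_rot: [-0.437, 0.899, 0.013, -0.01]
force: [-0.5, 0.1, 0.5]
finger_gap: 0.599
```

Emit:
jog_arm([
  [60, 0, 0, 0, -0.12],
  [60, 0, 0, 0, -0.12],
  [60, 0, 0, 0, -0.12],
  [60, 0, 0, 0, -0.12],
  [60, 0, 0, 0, -0.12],
  [60, 0, 0, 0, -0.12],
  [60, 0, 0, 0, 0],
])

```text
t: 21.83
tcp_pos: [0.6064, -0.0058, 0.3271]
tool_rot: [-0.076, 0.997, 0.013, 0.0]
force: [0.7, 0.3, 0.8]
finger_gap: 0.6
```

```bash
sleep 3; python3 -c "
from h import *
st()
for q in ([-.432,.901,.023,-.03],):pass"
```

```text
t 21.83 tcp [ 0.6064 -0.0058  0.3271] tip tilt xy [-0.0016  0.025 ] jaw deg 98.7 tilt in jaw -0.025 q [-0.21  0.41  1.36  0.02  1.38 -1.93]
```

Emit:
jog_arm([
  [60, -0.3, -1.2, -2, 0],
  [60, -0.3, -1, -3, 0],
  [60, 0, -0.2, -3, 0],
  [60, 0, 0, -2, 0],
  [60, 0, 0, -1, 0],
  [60, 0, 0, 0, 0],
])

```text
t: 22.33
tcp_pos: [0.6044, -0.0288, 0.2213]
tool_rot: [-0.087, 0.996, 0.01, 0.008]
force: [-0.5, 0.9, -1.2]
finger_gap: 0.599
```

Emit:
jog_arm([
  [60, -0.4, -0.2, -1.5, 0],
  [60, 0, 0, -2, 0],
  [60, 0, 0, -1.5, 0],
  [60, 0, 0, -0.8, 0],
  [60, 0, 0, 0, 0],
])

```text
t: 22.75
tcp_pos: [0.6059, -0.0304, 0.1684]
tool_rot: [-0.092, 0.996, 0.008, 0.014]
force: [0.2, -1.0, 0.1]
finger_gap: 0.599
```

Emit:
jog_arm([
  [60, -0.5, 0, -0.6, 0],
  [60, -0.1, -0.1, -0.2, 0],
  [0, 0, 0, 0, 0],
  [0, 0, 0, 0, 0],
  [0, 0, 0, 0, 0],
  [0, 0, 0, 0, 0],
  [0, 0, 0, 0, 0],
])

```text
t: 23.33
tcp_pos: [0.6014, -0.0313, 0.1637]
tool_rot: [-0.094, 0.995, 0.008, 0.017]
force: [0.6, 0.2, -2.7]
finger_gap: 0.384
```

```bash
sleep 2; python3 -c "
from h import *
st()"
```

```text
t 23.33 tcp [ 0.6014 -0.0313  0.1637] tip tilt xy [0.0323 0.0182] jaw deg 100.7 tilt in jaw -0.0118 q [-0.25  0.57  1.58  0.03  0.97 -2.03]
```

Emit:
jog_arm([
  [0, 0, 0, 1, 0],
  [0, 0, 0, 2.5, 0],
  [0, 0, 0, 3.8, 0],
  [0, 0, 0, 3.8, 0],
  [0, 0, 0.5, 3, 0],
  [0, -0.2, 2, 0.8, 0],
  [0, -0.6, 3.5, 0, 0],
  [0, -0.6, 3.5, 0, 0],
])

```text
t: 24.0
tcp_pos: [0.5849, 0.0592, 0.3212]
tool_rot: [-0.088, 0.996, 0.006, 0.015]
force: [0.9, 1.1, -4.9]
finger_gap: 0.385
```

Emit:
jog_arm([
  [0, -0.6, 3.6, 0, 0],
  [0, -0.6, 3.6, 0, 0],
  [0, -0.6, 3.6, 0, 0],
  [0, -0.6, 3.6, 0, 0],
  [0, -0.6, 3, -0.5, 0],
  [0, -0.3, 2, -1, 0],
  [0, 0, 1, -1, 0],
  [0, 0, 0, -1, 0],
])

```text
t: 24.67
tcp_pos: [0.5463, 0.2788, 0.2941]
tool_rot: [-0.09, 0.996, 0.009, 0.02]
force: [-0.0, -0.1, -3.7]
finger_gap: 0.381
```

Emit:
jog_arm([
  [0, 0, 1.5, -1, 0],
  [0, 0, 0.8, -2.5, 0],
  [0, 0, 0, -3, 0],
  [0, 0, 0, -2.5, 0],
  [0, 0, 0, -1.5, 0],
  [0, 0, 0, -0.6, 0],
  [0, 0, 0, 0, 0],
])

```text
t: 25.25
tcp_pos: [0.5465, 0.2928, 0.1743]
tool_rot: [-0.088, 0.996, 0.004, 0.017]
force: [-0.7, -0.5, -3.7]
finger_gap: 0.386
```

Emit:
jog_arm([
  [0, 0, 0.7, -0.5, 0],
  [0, 0, 0, -0.4, 0],
  [0, 0, 0, -0.2, 0],
  [0, 0, 0, -0.2, 0],
])

```text
t: 25.58
tcp_pos: [0.5499, 0.2985, 0.1631]
tool_rot: [-0.087, 0.996, 0.004, 0.02]
force: [0.1, -0.0, -4.1]
finger_gap: 0.382
```

Emit:
jog_arm([
  [0, 0, 0, -0.2, 0],
  [0, 0, 0, -0.2, 0],
])

```text
t: 25.75
tcp_pos: [0.5517, 0.2992, 0.1614]
tool_rot: [-0.087, 0.996, 0.005, 0.022]
force: [-1.0, 0.2, 8.7]
finger_gap: 0.389
```

Emit:
jog_arm([
  [30, 0, 0, 0.1, 0],
  [60, 0, 0, 0, 0],
  [60, 0, 0, 0, 0],
  [60, 0, 0, 2, 0],
  [60, 0, 0, 3.5, 0],
  [60, 0, 0, 3.5, 0],
  [70, 0.3, -1, 2, -0.12],
  [80, 0.5, -2, 1, -0.12],
])

```text
t: 26.42
tcp_pos: [0.5591, 0.2719, 0.2887]
tool_rot: [0.034, 0.999, 0.004, 0.024]
force: [0.0, 0.7, 0.5]
finger_gap: 0.795
```

Emit:
jog_arm([
  [100, 0.5, -2, 0, -0.12],
  [100, 0.5, -2, 0, -0.12],
  [100, 0.5, -2, 0, -0.12],
  [100, 0.5, -2, 0, -0.12],
  [100, 0.5, -2, 0, -0.12],
  [100, 0.5, -2, 0, -0.12],
  [100, 0.5, -2, 0, -0.12],
  [100, 0.5, -2, 0, -0.12],
])

```text
t: 27.08
tcp_pos: [0.6051, 0.1077, 0.3026]
tool_rot: [0.509, 0.86, -0.006, 0.037]
force: [0.3, -0.8, -0.7]
finger_gap: 0.998
```

Emit:
jog_arm([
  [100, 0.4, -1.2, 0, -0.12],
  [100, 0.4, -1.2, 0, -0.12],
  [100, 0.3, -1, 0, -0.12],
  [100, 0.2, -0.5, 0, -0.12],
  [100, 0, 0, 0, -0.12],
  [100, 0, 0, 0, -0.12],
  [100, 0, 0, 0, -0.12],
  [100, 0, 0, 0, -0.12],
])

```text
t: 27.75
tcp_pos: [0.6223, 0.0604, 0.3087]
tool_rot: [0.859, 0.51, -0.02, 0.036]
force: [0.4, -0.3, -0.1]
finger_gap: 0.997
```

```bash
sleep 4
python3 - <<'E'
from h import *
st()
p=snapshot('top');a=crop(p,140,200,230,120,3)
for e in((.5495,.3815,.027,.004),(.472,.3605,.027,.004),(.5505,.299,.027,.004),(.622,.033,.03,.131)):circ(a,p,e[:2],e[2],e[3],(255,0,255),3,np.array([140,200]))
cv2.imwrite('pics/b1.png',a)
E
```

```text
t 27.75 tcp [0.6223 0.0604 0.3087] tip tilt xy [ 0.0019 -0.0818] jaw deg -28.5 tilt in jaw -0.0408 q [-0.04  0.46  1.33 -0.08  1.35  0.47]
```

View pics/b1.png

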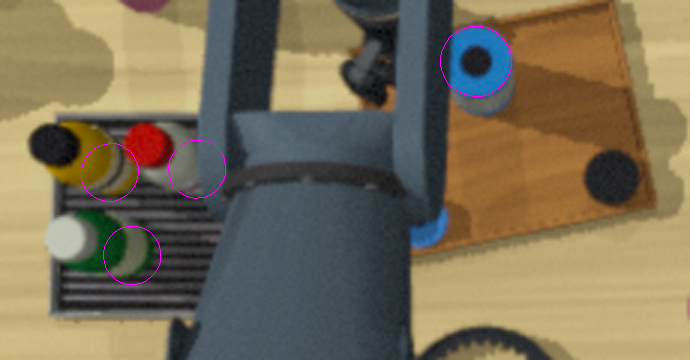

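The picture shows all three bottles upright on the drip tray, caps at (53,145), (73,238) and (150,145). The cartridge is at (476,61), matching its estimate. The tool has tilted a few degrees, so I'll keep turning to bring it back toward vertical.

Emit:
jog_arm([
  [100, 0, -0.5, 0, -0.12],
  [100, 0, -0.5, 0, -0.12],
  [100, 0, -0.5, 0, -0.12],
  [100, 0, -0.5, 0, -0.12],
  [100, 0, 0, 0, -0.12],
  [100, 0, 0, 0, -0.12],
])

```text
t: 28.3
tcp_pos: [0.6236, 0.0404, 0.312]
tool_rot: [0.985, 0.168, -0.028, 0.028]
force: [0.5, -0.1, -1.1]
finger_gap: 1.002
```

```bash
sleep 2; python3 -c "
from h import *
st()"
```

```text
t 28.3 tcp [0.6236 0.0404 0.312 ] tip tilt xy [-0.0462 -0.0643] jaw deg -70.5 tilt in jaw -0.0453 q [-0.08  0.48  1.29 -0.07  1.41  1.16]
```

Emit:
jog_arm([
  [100, 0, 0, 0, -0.12],
  [100, 0, 0, 0, -0.12],
  [100, 0, 0, 0, -0.12],
  [100, 0, 0, 0, -0.12],
  [100, 0, 0, 0, -0.12],
  [100, 0, 0, 0, 0],
])

```text
t: 28.8
tcp_pos: [0.625, 0.0403, 0.3148]
tool_rot: [0.99, -0.139, -0.032, 0.018]
force: [0.5, -0.3, 0.0]
finger_gap: 1.002
```

```bash
sleep 4; python3 -c "
from h import *
st()"
```

```text
t 28.8 tcp [0.625  0.0403 0.3148] tip tilt xy [-0.0678 -0.0268] jaw deg -105.9 tilt in jaw -0.0444 q [-0.1   0.48  1.27 -0.03  1.45  1.76]
```

Emit:
jog_arm([
  [100, 0, 4, 0, 0],
  [100, 0, 4, 0, 0],
  [100, 0, 4, 0, 0],
  [100, 0, 4, 0, 0],
  [100, 0, 0, 0, 0],
  [100, 0, 0, 0, 0],
])

```text
t: 29.3
tcp_pos: [0.626, 0.2042, 0.317]
tool_rot: [0.991, -0.127, -0.028, 0.017]
force: [0.5, 0.7, 0.2]
finger_gap: 1.002
```

Emit:
jog_arm([
  [100, 0, -4, 0, 0],
  [100, 0, -4, 0, 0],
  [100, 0, -4, 0, 0],
  [100, 0, -4, 0, 0],
  [100, 0, 0, 0, 0],
  [100, 0, 0, 0, 0],
])

```text
t: 29.8
tcp_pos: [0.6244, 0.0395, 0.318]
tool_rot: [0.993, -0.113, -0.026, 0.017]
force: [-0.1, 0.2, 0.1]
finger_gap: 0.996
```

```bash
sleep 3; python3 -c "
from h import *
st()"
```

```text
t 29.8 tcp [0.6244 0.0395 0.318 ] tip tilt xy [-0.0551 -0.0281] jaw deg -102.9 tilt in jaw -0.0397 q [-0.1   0.47  1.28 -0.03  1.44  1.7 ]
```

Emit:
jog_arm([
  [100, 0, -0.6, -3, 0],
  [100, 0, 0, -3.5, 0],
  [100, 0, 0, -3.5, 0],
  [100, 0, 0, -3, 0],
  [100, 0, 0, -2, 0],
  [100, 0, 0, -0.5, 0],
  [100, 0, 0, 0, 0],
])

```text
t: 30.38
tcp_pos: [0.6264, 0.0324, 0.163]
tool_rot: [0.994, -0.107, -0.019, 0.017]
force: [-0.2, 0.3, 0.2]
finger_gap: 1.003
```

```bash
sleep 2; python3 -c "
from h import *
st()"
```

```text
t 30.38 tcp [0.6264 0.0324 0.163 ] tip tilt xy [-0.0404 -0.0291] jaw deg -102.3 tilt in jaw -0.037 q [-0.11  0.63  1.46 -0.04  1.1   1.69]
```

Emit:
jog_arm([
  [100, -0.4, 0, -2, 0],
  [100, -0.1, 0, -2.5, 0],
  [100, 0, 0, -1.5, 0],
  [100, 0, 0, -0.7, 0],
  [100, 0, 0, 0, 0],
])

```text
t: 30.8
tcp_pos: [0.6276, 0.0338, 0.102]
tool_rot: [0.994, -0.104, -0.011, 0.017]
force: [0.7, 0.9, 0.0]
finger_gap: 1.004
```

```bash
sleep 2
python3 - <<'E'
from h import *
st()
p=snapshot('scene');cv2.imwrite('pics/c1.png',crop(p,290,100,170,160,4))
E
```

```text
t 30.8 tcp [0.6276 0.0338 0.102 ] tip tilt xy [-0.0244 -0.0307] jaw deg -101.9 tilt in jaw -0.035 q [-0.11  0.7   1.51 -0.04  0.95  1.69]
```

View pics/c1.png

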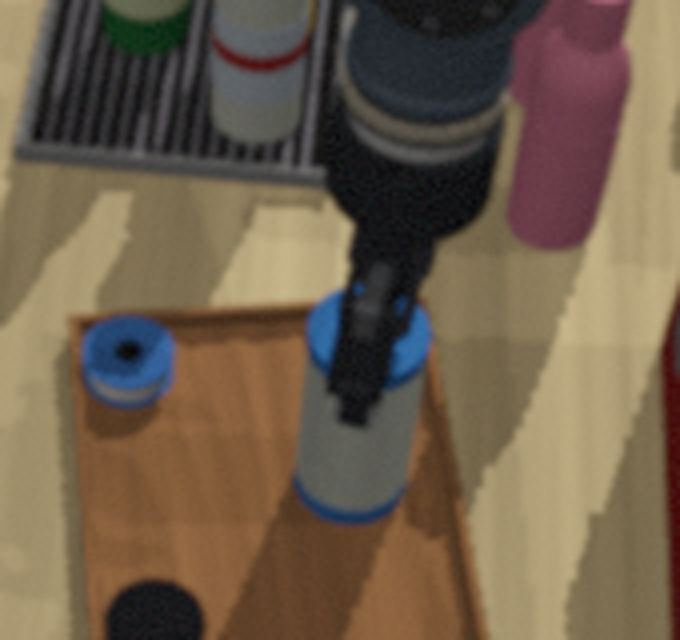

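The cartridge at (370,340) is between the open fingers, with both bottles visible in the drip tray still upright. Now I'll close on it.

Emit:
jog_arm([
  [100, -0.5, 0, -0.3, 0],
  [100, 0, 0, -0.2, 0],
  [0, 0, 0, 0, 0],
  [0, 0, 0, 0, 0],
  [0, 0, 0, 0, 0],
  [0, 0, 0, 0, 0],
  [0, 0, 0, 0, 0],
], squeeze=40)

```text
t: 31.43
tcp_pos: [0.6273, 0.0337, 0.1045]
tool_rot: [0.995, -0.103, -0.003, 0.016]
force: [0.1, -0.7, -0.8]
finger_gap: 0.691
```

```bash
sleep 2; python3 -c "
from h import *
st()"
```

```text
t 31.43 tcp [0.6273 0.0337 0.1045] tip tilt xy [-0.0101 -0.0321] jaw deg -101.8 tilt in jaw -0.0334 q [-0.11  0.69  1.52 -0.04  0.94  1.69]
```

Emit:
jog_arm([
  [0, 0, 0, 1, 0],
  [0, 0, 0, 2.5, 0],
  [0, 0, 0, 3.5, 0],
  [0, -0.2, -1, 3.5, 0],
  [0, -0.8, -2.5, 1.5, 0],
  [0, -1.1, -3.6, 0, 0],
  [0, -1.1, -3.6, 0, 0],
  [0, -1.1, -3.6, 0, 0],
])

```text
t: 32.1
tcp_pos: [0.5822, -0.1055, 0.2323]
tool_rot: [0.995, -0.096, -0.004, 0.016]
force: [-0.1, -0.4, -2.1]
finger_gap: 0.692
```

Emit:
jog_arm([
  [0, -1.1, -3.6, 0, 0],
  [0, -1.1, -3.6, 0, 0],
  [0, -1.1, -3.6, 0, 0],
  [0, -1.1, -3.6, 0, 0],
  [0, -1.1, -3.6, 0, 0],
  [0, -0.8, -2.5, 0, 0],
  [0, -0.3, -1.5, 0, 0],
  [0, 0, 0, 0, 0],
])

```text
t: 32.77
tcp_pos: [0.5079, -0.3431, 0.2384]
tool_rot: [0.995, -0.1, -0.002, 0.019]
force: [-0.4, 0.0, -1.9]
finger_gap: 0.687
```

```bash
sleep 3; python3 -c "
from h import *
st()"
```

```text
t 32.77 tcp [ 0.5079 -0.3431  0.2384] tip tilt xy [-0.0074 -0.0374] jaw deg -101.4 tilt in jaw -0.0381 q [-0.76  0.5   1.47 -0.04  1.16  1.02]
```

Now to (.516,-.359), lowering to just above the rim, and a check by camera.

Emit:
jog_arm([
  [0, 0.7, -1.4, 0, 0],
  [0, 0, 0, -1.5, 0],
  [0, 0, 0, -2.5, 0],
  [0, 0, 0, -1.5, 0],
  [0, 0, 0, -0.7, 0],
  [0, 0, 0, 0, 0],
])

```text
t: 33.27
tcp_pos: [0.5152, -0.3557, 0.1779]
tool_rot: [0.995, -0.101, -0.001, 0.019]
force: [-0.2, 0.2, -2.2]
finger_gap: 0.691
```

```bash
sleep 2
python3 - <<'E'
from h import *
st();ims=[]
for n,b in(('scene',(240,300,130,150,3)),('top',(395,210,100,110,4))):
    p=snapshot(n);im=crop(p,*b);T=manip.sense()['tcp_pos']
    circ(im,p,(.511,-.359),.042,.048,(255,0,255),b[4],np.array(b[:2]))
    circ(im,p,(T[0]-.005,T[1]),.030,T[2]-.0985,(0,255,0),b[4],np.array(b[:2]))
    ims.append(im)
H=max(i.shape[0] for i in ims)
cv2.imwrite('pics/d1.png',np.hstack([cv2.copyMakeBorder(i,0,H-i.shape[0],0,6,0) for i in ims]))
E
```

```text
t 33.27 tcp [ 0.5152 -0.3557  0.1779] tip tilt xy [-0.0048 -0.0367] jaw deg -101.6 tilt in jaw -0.0369 q [-0.77  0.58  1.49 -0.03  1.04  1.02]
```

View pics/d1.png

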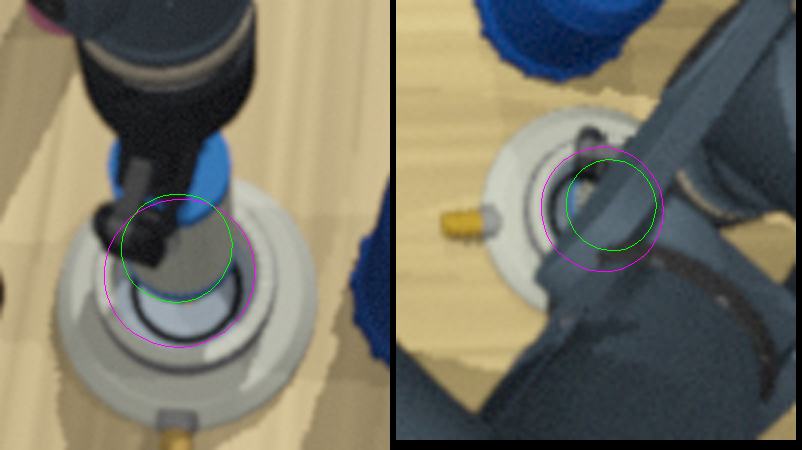

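The cartridge hangs over the collar; its lower edge at (185,297) sits slightly +y of the collar centre in the scene view. I'll shift −4 mm in y and lower it.

Emit:
jog_arm([
  [0, 0, -0.4, 0, 0],
  [0, 0, 0, -1, 0],
  [0, 0, 0, -1.5, 0],
  [0, 0, 0, -1.2, 0],
  [0, 0, 0, -0.6, 0],
  [0, 0, 0, 0, 0],
])

```text
t: 33.87
tcp_pos: [0.5198, -0.3631, 0.1404]
tool_rot: [0.995, -0.1, 0.006, 0.024]
force: [0.3, 0.5, -2.0]
finger_gap: 0.689
```

Emit:
jog_arm([
  [0, -0.4, 0.2, -0.6, 0],
  [0, 0, 0, -0.7, 0],
  [0, 0, 0, -0.4, 0],
  [0, 0, 0, -0.2, 0],
])

```text
t: 34.2
tcp_pos: [0.5162, -0.3618, 0.1216]
tool_rot: [0.995, -0.1, 0.008, 0.025]
force: [-0.4, -0.1, -1.3]
finger_gap: 0.69
```

Emit:
jog_arm([
  [0, 0, 0, -0.2, 0],
  [0, 0, 0, -0.2, 0],
])

```text
t: 34.37
tcp_pos: [0.5171, -0.3623, 0.1181]
tool_rot: [0.995, -0.101, 0.009, 0.025]
force: [1.3, 2.2, 10.4]
finger_gap: 0.689
```

Emit:
jog_arm([
  [80, 0, 0, 0.1, 0],
  [100, 0, 0, 0, 0],
  [100, 0, 0, 0, 0],
  [100, 0, 0, 0, 0],
  [100, 0, 0, 1, 0],
  [100, 0, 0, 2.5, 0],
  [100, 0, 0, 3.5, 0],
  [100, 0, 0, 3.5, 0],
])

```text
t: 35.03
tcp_pos: [0.5134, -0.3591, 0.2217]
tool_rot: [0.995, -0.101, 0.002, 0.02]
force: [0.7, -0.7, 0.4]
finger_gap: 0.998
```

Emit:
jog_arm([
  [60, -0.5, 2, 3.5, 0],
  [60, 0, 3.8, 1, 0],
  [60, 0, 4, 0, 0],
  [60, 0, 4, 0, 0],
  [60, 0, 4, 0, 0],
  [60, 0, 4, 0, 0],
  [60, 0, 4, 0, 0],
  [60, 0, 4, 0, 0],
])

```text
t: 35.7
tcp_pos: [0.5123, -0.0647, 0.2885]
tool_rot: [0.993, -0.108, 0.019, 0.032]
force: [1.0, 0.8, -0.7]
finger_gap: 0.597
```

```bash
sleep 3
python3 - <<'E'
from h import *
st();ims=[]
for n,b in(('scene',(240,300,130,150,3)),('top',(395,210,100,110,4))):
    p=snapshot(n);im=crop(p,*b)
    circ(im,p,(.513,-.361),.030,.145,(0,255,0),b[4],np.array(b[:2]))
    ims.append(im);print([(np.round(r['centre'],3),r['score']) for r in models.pinpoint(p,'fresh_cartridge')[:2]])
H=max(i.shape[0] for i in ims)
cv2.imwrite('pics/d2.png',np.hstack([cv2.copyMakeBorder(i,0,H-i.shape[0],0,6,0) for i in ims]))
E
```

```text
t 35.7 tcp [ 0.5123 -0.0647  0.2885] tip tilt xy [ 0.031  -0.0667] jaw deg -102.5 tilt in jaw -0.0585 q [-0.31  0.3   1.66 -0.06  1.14  1.5 ]
[(array([ 0.512, -0.364,  0.02 ]), 0.76), (array([0.557, 0.384, 0.003]), 0.33)]
[(array([ 0.516, -0.362,  0.02 ]), 0.73)]
```

View pics/d2.png

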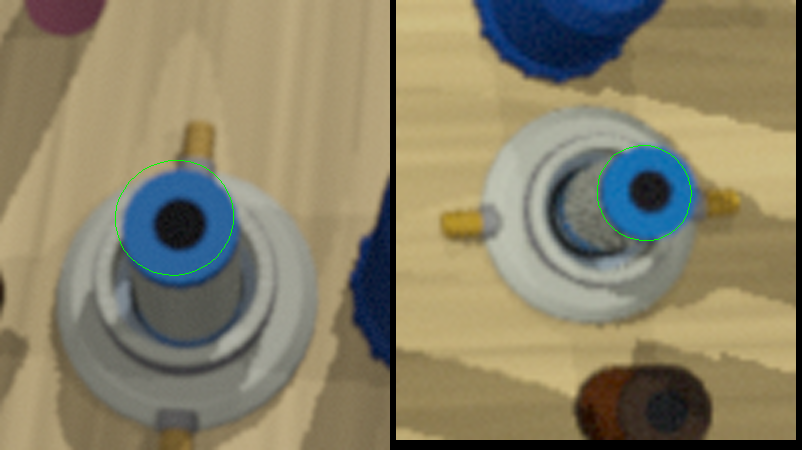

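The cartridge stands upright, seated in the collar: top at (180,222) in the scene view and (648,190) in the top view. Next, the white bottle goes back.

Emit:
jog_arm([
  [60, 0.4, 3.9, 0, 0],
  [60, 0.4, 3.9, 0, 0],
  [60, 0.4, 3.9, 0, 0],
  [60, 0.4, 3.9, 0, 0],
  [60, 0.4, 3.9, 0, 0],
  [60, 0.4, 3.9, 0, 0],
  [60, 0.4, 3.5, 0, 0],
  [60, 0.2, 2, 0, 0],
])

```text
t: 36.57
tcp_pos: [0.5518, 0.2145, 0.2918]
tool_rot: [0.992, -0.123, 0.024, 0.035]
force: [-0.1, -0.5, -0.8]
finger_gap: 0.602
```

Emit:
jog_arm([
  [60, 0.2, 2, 0, 0],
  [60, 0, 1, 0, 0],
  [60, 0, 0, 0, 0],
  [60, 0, 0, 0, 0],
])

```text
t: 36.9
tcp_pos: [0.5584, 0.2443, 0.2918]
tool_rot: [0.991, -0.124, 0.025, 0.035]
force: [-0.1, -0.6, 0.2]
finger_gap: 0.599
```

```bash
sleep 3
python3 - <<'E'
from h import *
st()
E
```

```text
t 36.9 tcp [0.5584 0.2443 0.2918] tip tilt xy [ 0.0414 -0.0766] jaw deg -104.3 tilt in jaw -0.0641 q [ 0.27  0.44  1.41 -0.09  1.27  2.12]
```

Emit:
jog_arm([
  [60, 0, 0.5, 0, 0.12],
  [60, 0, 0.5, 0, 0.12],
  [60, 0, 0.5, 0, 0.12],
  [60, 0, 0.5, 0, 0.12],
  [60, 0, 0.5, 0, 0.12],
  [60, 0, 0.5, 0, 0.12],
  [60, 0, 0.5, 0, 0.12],
  [60, 0, 0.5, 0, 0.12],
])

```text
t: 37.57
tcp_pos: [0.562, 0.266, 0.292]
tool_rot: [0.932, 0.359, 0.038, 0.024]
force: [0.6, -0.7, 0.7]
finger_gap: 0.602
```

Emit:
jog_arm([
  [60, 0, 0, 0, 0.12],
  [60, 0, 0, 0, 0.12],
  [60, 0, 0, 0, 0.12],
  [60, 0, 0, 0, 0.12],
  [60, 0, 0, 0, 0.12],
  [60, 0, 0, 0, 0.12],
  [60, 0, 0, 0, 0.12],
  [60, 0, 0, 0, 0.12],
])

```text
t: 38.23
tcp_pos: [0.5642, 0.2465, 0.2928]
tool_rot: [0.65, 0.759, 0.043, 0.006]
force: [-0.3, -0.9, -0.3]
finger_gap: 0.603
```

Emit:
jog_arm([
  [60, 0, 0, 0, 0.12],
  [60, 0, 0, 0, 0.12],
  [60, 0, 0, 0, 0.12],
  [60, 0, 0, 0, 0.12],
  [60, 0, 0, 0, 0.12],
  [60, 0, 0, 0, 0.12],
  [60, 0, 0, 0, 0.12],
  [60, 0, 0, 0, 0.12],
])

```text
t: 38.9
tcp_pos: [0.5663, 0.2249, 0.2937]
tool_rot: [0.213, 0.976, 0.037, -0.013]
force: [0.6, -0.0, 0.2]
finger_gap: 0.601
```

```bash
sleep 4
python3 - <<'E'
from h import *
st()
E
```

```text
t 38.9 tcp [0.5663 0.2249 0.2937] tip tilt xy [-0.0104  0.0781] jaw deg 65.3 tilt in jaw -0.0667 q [ 0.16  0.44  1.41  0.08  1.29 -1.01]
```

Emit:
jog_arm([
  [60, 0, 0, 0, 0.12],
  [60, 0, 0, 0, 0.12],
  [60, 0, 0, 0, 0.12],
  [60, 0, 0, 0, 0.12],
  [60, 0, 0, 0, 0.12],
  [60, 0, 0, 0, 0.12],
  [60, 0, 0, 0, 0.12],
  [60, 0, 0, 0, 0.12],
])

```text
t: 39.57
tcp_pos: [0.5684, 0.2032, 0.2944]
tool_rot: [-0.274, 0.961, 0.023, -0.03]
force: [0.6, 0.3, -0.2]
finger_gap: 0.601
```

Emit:
jog_arm([
  [60, 0, 0, 0, 0.12],
  [60, 0, 0, 0, 0.12],
  [60, 0, 0, 0, 0.12],
  [60, 0, 0, 4, 0.12],
  [60, 0, 0, 4, 0.12],
  [60, 0, 0, 4, 0],
  [60, 0, 0, 0, 0],
])

```text
t: 40.15
tcp_pos: [0.5664, 0.1845, 0.4155]
tool_rot: [-0.552, 0.833, 0.012, -0.043]
force: [1.2, 0.2, 1.9]
finger_gap: 0.601
```

Emit:
jog_arm([
  [60, 0, 0, -4, 0],
  [60, 0, 0, -4, 0],
  [60, 0, 0, -4, 0],
  [60, 0, 0, -4, 0],
  [60, 0, 0, -2, 0],
  [60, 0, 0, 0, 0],
])

```text
t: 40.65
tcp_pos: [0.5707, 0.1707, 0.2401]
tool_rot: [-0.545, 0.838, 0.004, -0.033]
force: [-0.0, 0.2, -0.7]
finger_gap: 0.6
```

```bash
sleep 4
python3 - <<'E'
from h import *
st()
E
```

```text
t 40.65 tcp [0.5707 0.1707 0.2401] tip tilt xy [-0.059  -0.0284] jaw deg 156.0 tilt in jaw -0.0424 q [ 0.11  0.5   1.45 -0.02  1.25 -2.6 ]
```

Emit:
jog_arm([
  [60, 0, 0, 4, 0],
  [60, 0, 0, 4, 0],
  [60, 0, 0, 4, 0],
  [60, 0, 0, 4, 0],
  [60, 0, 0, 0, 0],
])

```text
t: 41.07
tcp_pos: [0.5668, 0.161, 0.4056]
tool_rot: [-0.54, 0.841, 0.006, -0.039]
force: [0.5, 0.8, 2.3]
finger_gap: 0.598
```

Emit:
jog_arm([
  [60, 0, 0, -4, 0],
  [60, 0, 0, -4, 0],
  [60, 0, 0, -4, 0],
  [60, 0, 0, -4, 0],
  [60, 0, 0, 0, 0],
])

```text
t: 41.48
tcp_pos: [0.5747, 0.1541, 0.2604]
tool_rot: [-0.536, 0.844, -0.004, -0.021]
force: [-1.1, -0.3, -1.3]
finger_gap: 0.603
```

Emit:
jog_arm([
  [60, 0, 0, 4, 0],
  [60, 0, 0, 4, 0],
  [60, 0, 0, 4, 0],
  [60, 0, 0, 4, 0],
  [60, 0, 0, 0, 0],
])

```text
t: 41.9
tcp_pos: [0.5721, 0.1479, 0.4335]
tool_rot: [-0.533, 0.846, -0.005, -0.022]
force: [0.9, 0.5, 1.7]
finger_gap: 0.597
```

Emit:
jog_arm([
  [60, 0, 0, -4, 0],
  [60, 0, 0, -4, 0],
  [60, 0, 0, -4, 0],
  [60, 0, 0, -4, 0],
  [60, 0, 0, 0, 0],
])

```text
t: 42.32
tcp_pos: [0.5809, 0.1438, 0.2968]
tool_rot: [-0.53, 0.848, -0.017, -0.001]
force: [-1.1, -0.4, -1.0]
finger_gap: 0.6
```

```bash
sleep 5
python3 - <<'E'
from h import *
st()
E
```

```text
t 42.32 tcp [0.5809 0.1438 0.2968] tip tilt xy [ 0.0173 -0.0301] jaw deg 154.0 tilt in jaw 0.0287 q [ 0.07  0.42  1.43 -0.03  1.28 -2.61]
```

Emit:
jog_arm([
  [60, -0.2, 1.5, 0, -0.12],
  [60, -0.2, 1.5, 0, -0.12],
  [60, -0.2, 1.5, 0, -0.12],
  [60, -0.2, 1.5, 0, -0.12],
  [60, -0.2, 1.5, 0, -0.12],
  [60, -0.2, 1.5, 0, -0.12],
  [60, -0.2, 1.5, 0, -0.12],
  [60, -0.2, 1.5, 0, -0.12],
])

```text
t: 42.98
tcp_pos: [0.5765, 0.2612, 0.3295]
tool_rot: [-0.058, 0.998, -0.02, 0.007]
force: [-0.2, -0.2, 0.4]
finger_gap: 0.604
```

Emit:
jog_arm([
  [60, -0.2, 1.5, 0, -0.12],
  [60, -0.2, 1, 0, -0.12],
  [60, 0, 0.5, 0, -0.12],
  [60, 0, 0, 0, -0.12],
  [60, 0, 0, 0, -0.12],
  [60, 0, 0, 0, 0],
])

```text
t: 43.48
tcp_pos: [0.5805, 0.2961, 0.3603]
tool_rot: [0.253, 0.967, -0.015, 0.018]
force: [-0.7, 0.3, -0.1]
finger_gap: 0.604
```

```bash
sleep 3
python3 - <<'E'
from h import *
st()
E
```

```text
t 43.48 tcp [0.5805 0.2961 0.3603] tip tilt xy [ 0.0281 -0.0377] jaw deg 60.7 tilt in jaw 0.0191 q [ 0.32  0.46  1.2  -0.04  1.47 -0.73]
```

Emit:
jog_arm([
  [60, -1.5, 0, -2.5, 0],
  [60, -1.3, 0, -3.5, 0],
  [60, 0, 0, -3.5, 0],
  [60, 0, 0, -2.5, 0],
  [60, 0, 0, -1, 0],
  [60, 0, 0, 0, 0],
])

```text
t: 43.98
tcp_pos: [0.562, 0.2962, 0.2513]
tool_rot: [0.246, 0.969, -0.005, 0.035]
force: [1.0, 0.3, 0.1]
finger_gap: 0.597
```

```bash
sleep 2
python3 - <<'E'
from h import *
st()
E
```

```text
t 43.98 tcp [0.562  0.2962 0.2513] tip tilt xy [ 0.0661 -0.0264] jaw deg 61.5 tilt in jaw -0.0084 q [ 0.33  0.5   1.42 -0.05  1.17 -0.72]
```

Emit:
jog_arm([
  [60, -1.2, 0.2, -1, 0],
  [60, -0.2, 0, -2.5, 0],
  [60, 0, 0, -2.5, 0],
  [60, 0, 0, -1.8, 0],
  [60, 0, 0, -0.8, 0],
  [60, 0, 0, 0, 0],
])

```text
t: 44.48
tcp_pos: [0.561, 0.3005, 0.1814]
tool_rot: [0.243, 0.969, 0.003, 0.049]
force: [-0.1, -0.2, 0.6]
finger_gap: 0.598
```

Emit:
jog_arm([
  [60, -1, 0, -0.6, 0],
  [60, -0.3, 0, -0.8, 0],
  [60, 0, 0, -0.4, 0],
  [60, 0, 0, 0, 0],
])

```text
t: 44.82
tcp_pos: [0.5547, 0.302, 0.1708]
tool_rot: [0.243, 0.968, 0.007, 0.056]
force: [-0.1, 0.5, 0.1]
finger_gap: 0.603
```

```bash
sleep 2
python3 - <<'E'
from h import *
st()
E
```

```text
t 44.82 tcp [0.5547 0.302  0.1708] tip tilt xy [ 0.1111 -0.0126] jaw deg 62.0 tilt in jaw -0.0413 q [ 0.35  0.58  1.54 -0.06  0.92 -0.7 ]
```

Emit:
jog_arm([
  [60, 0, 0, 3, 0],
  [60, 0, 0, 4, 0],
  [60, 0, 0, 4, 0],
  [60, 0, 0, 0, -0.12],
  [60, 0, 0, 0, -0.12],
  [60, 0, 0, 0, -0.12],
  [60, 0, 0, 0, -0.12],
  [60, 0, 0, 0, -0.12],
])

```text
t: 45.48
tcp_pos: [0.5603, 0.3021, 0.2965]
tool_rot: [0.528, 0.847, -0.004, 0.061]
force: [0.4, -0.2, -0.4]
finger_gap: 0.603
```

Emit:
jog_arm([
  [60, 0, 0, 0, -0.12],
  [60, 0, 0, 0, -0.12],
  [60, 0, 0, 0, -0.12],
  [60, 0, 0, 0, -0.12],
  [60, 0, 0, 0, -0.12],
  [60, 0, 0, 0, -0.12],
  [60, 0, 0, 0, -0.12],
  [60, 0, 0, 0, -0.12],
])

```text
t: 46.15
tcp_pos: [0.5658, 0.3038, 0.3071]
tool_rot: [0.869, 0.49, -0.026, 0.057]
force: [-1.0, -0.4, -0.1]
finger_gap: 0.603
```

Emit:
jog_arm([
  [60, 0, 0, 0, -0.12],
  [60, 0, 0, 0, -0.12],
  [60, 0, 0, 0, -0.12],
  [60, 0, 0, 0, -0.12],
  [60, 0, 0, 0, -0.12],
  [60, 0, 0, 0, -0.12],
  [60, 0, 0, 0, -0.12],
  [60, 0, 0, 0, -0.12],
])

```text
t: 46.82
tcp_pos: [0.5716, 0.3054, 0.3158]
tool_rot: [0.998, 0.013, -0.043, 0.039]
force: [-1.3, -0.4, -0.5]
finger_gap: 0.601
```

```bash
sleep 4
python3 - <<'E'
from h import *
st()
E
```

```text
t 46.82 tcp [0.5716 0.3054 0.3158] tip tilt xy [-0.0842 -0.0793] jaw deg -88.3 tilt in jaw -0.0771 q [ 0.34  0.54  1.18 -0.05  1.53  1.89]
```

Emit:
jog_arm([
  [60, 0, 0, 0, -0.12],
  [60, 0, 0, 0, -0.12],
  [60, 0, 0, 0, -0.12],
  [60, 0, 0, 3, -0.1],
  [60, 0, 0, 4, 0],
  [60, 0, 0, 4, 0],
  [60, 0, 0, 0, 0],
])

```text
t: 47.4
tcp_pos: [0.5737, 0.3038, 0.4334]
tool_rot: [0.972, -0.228, -0.049, 0.028]
force: [0.1, 0.6, 1.8]
finger_gap: 0.6
```

Emit:
jog_arm([
  [60, 0, 0, -4, 0],
  [60, -0.5, 0, -4, 0],
  [60, -0.5, 0, -4, 0],
  [60, -0.5, 0, -4, 0],
  [60, 0, 0, 0, 0],
])

```text
t: 47.82
tcp_pos: [0.5642, 0.3046, 0.2836]
tool_rot: [0.973, -0.228, -0.034, 0.019]
force: [-1.8, -1.3, -2.3]
finger_gap: 0.6
```

```bash
sleep 4
python3 - <<'E'
from h import *
st()
E
```

```text
t 47.82 tcp [0.5642 0.3046 0.2836] tip tilt xy [-0.0752 -0.0214] jaw deg -116.3 tilt in jaw -0.0526 q [0.32 0.53 1.27 0.   1.42 2.35]
```

Emit:
jog_arm([
  [60, 0, 0, 4, 0],
  [60, 0, 0, 4, 0],
  [60, 0, 0, 4, 0],
  [60, 0, 0, 0, 0],
])

```text
t: 48.15
tcp_pos: [0.5632, 0.3036, 0.41]
tool_rot: [0.973, -0.227, -0.037, 0.021]
force: [0.9, -0.2, 2.1]
finger_gap: 0.604
```

Emit:
jog_arm([
  [60, -0.3, 0, -4, 0],
  [60, -0.4, 0, -4, 0],
  [60, -0.4, -0.2, -4, 0],
  [60, -0.4, -0.2, -2.5, 0],
  [60, 0, 0, -1.5, 0],
  [60, 0, 0, 0, 0],
])

```text
t: 48.65
tcp_pos: [0.561, 0.3029, 0.2724]
tool_rot: [0.974, -0.227, -0.014, 0.007]
force: [-0.3, -0.6, -0.1]
finger_gap: 0.598
```

```bash
sleep 4
python3 - <<'E'
from h import *
st()
E
```

```text
t 48.65 tcp [0.561  0.3029 0.2724] tip tilt xy [-0.0297 -0.0077] jaw deg -116.2 tilt in jaw -0.02 q [0.32 0.52 1.33 0.   1.33 2.35]
```

Emit:
jog_arm([
  [60, -0.5, -0.1, -2.5, 0],
  [60, -0.4, -0.1, -3, 0],
  [60, -0.3, -0.1, -2.5, 0],
  [60, -0.3, -0.1, -2, 0],
  [60, 0, 0, -1, 0],
  [60, 0, 0, 0, 0],
])

```text
t: 49.15
tcp_pos: [0.5608, 0.3031, 0.1777]
tool_rot: [0.974, -0.227, 0.002, -0.002]
force: [-0.5, -0.7, -0.1]
finger_gap: 0.601
```

```bash
sleep 3
python3 - <<'E'
from h import *
st()
p=snapshot('scene');b=(290,20,130,140,4);im=crop(p,*b)
for e in((.5495,.3815),(.472,.3605),(.551,.299)):circ(im,p,e,.027,.004,(255,0,255),4,np.array(b[:2]))
cv2.imwrite('pics/e1.png',im)
E
```

```text
t 49.15 tcp [0.5608 0.3031 0.1777] tip tilt xy [0.0051 0.0034] jaw deg -116.2 tilt in jaw 0.0053 q [0.32 0.6  1.46 0.   1.08 2.35]
```

View pics/e1.png

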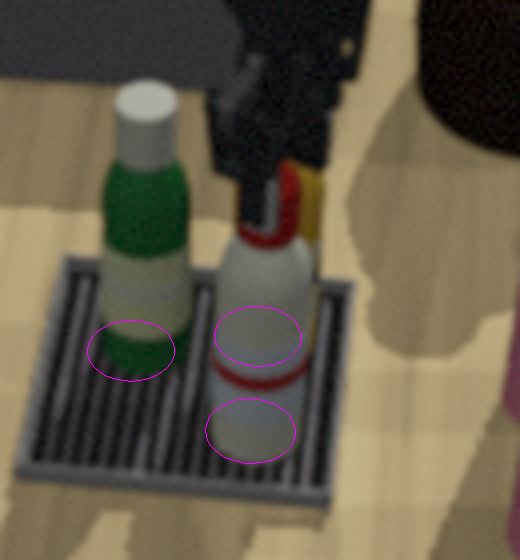

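Emit:
jog_arm([
  [60, -0.7, -0.3, -0.6, 0],
  [60, -0.3, 0, -0.6, 0],
  [60, 0, 0, -0.2, 0],
  [0, 0, 0, 0, 0],
  [0, 0, 0, 0, 0],
  [0, 0, 0, 0, 0],
  [0, 0, 0, 0, 0],
  [0, 0, 0, 0, 0],
])

```text
t: 49.87
tcp_pos: [0.5559, 0.3016, 0.1714]
tool_rot: [0.974, -0.227, 0.009, -0.006]
force: [0.0, -0.2, -0.3]
finger_gap: 0.381
```

```bash
sleep 3
python3 - <<'E'
from h import *
st()
E
```

```text
t 49.87 tcp [0.5559 0.3016 0.1714] tip tilt xy [0.0201 0.0079] jaw deg -116.2 tilt in jaw 0.0159 q [0.32 0.6  1.49 0.   1.03 2.35]
```

Emit:
jog_arm([
  [60, 0, 0, 0, 0],
  [60, -0.2, -0.1, -0.6, 0],
  [60, -0.2, -0.1, -0.8, 0],
  [60, 0, 0, -0.3, 0],
  [0, 0, 0, 0, 0],
  [0, 0, 0, 0, 0],
  [0, 0, 0, 0, 0],
  [0, 0, 0, 0, 0],
], squeeze=45)

```text
t: 50.53
tcp_pos: [0.5523, 0.2997, 0.1536]
tool_rot: [0.974, -0.227, 0.01, -0.007]
force: [-0.8, 0.7, -0.8]
finger_gap: 0.385
```

```bash
sleep 3
python3 - <<'E'
from h import *
st()
E
```

```text
t 50.53 tcp [0.5523 0.2997 0.1536] tip tilt xy [0.0218 0.0083] jaw deg -116.2 tilt in jaw 0.0171 q [0.32 0.62 1.51 0.   0.99 2.35]
```

Emit:
jog_arm([
  [0, 0, 0, 1, 0],
  [0, 0, 0, 2.5, 0],
  [0, 0, 0, 3.5, 0],
  [0, 0, -1.5, 2, 0],
  [0, 0.4, -3.2, 0, 0],
  [0, 0.5, -3.7, 0, 0],
  [0, 0.5, -3.7, 0, 0],
  [0, 0.5, -3.7, 0, 0],
])

```text
t: 51.2
tcp_pos: [0.5651, 0.1445, 0.2459]
tool_rot: [0.975, -0.22, 0.005, -0.006]
force: [0.8, -0.3, -3.6]
finger_gap: 0.382
```

Emit:
jog_arm([
  [0, 0.5, -3.7, 0, 0],
  [0, 0.5, -3.7, 0, 0],
  [0, 0.5, -3.7, 0, 0],
  [0, 0.4, -2.5, 0, 0],
  [0, 0, -1, 0, 0],
  [0, 0, 0, 0, 0],
])

```text
t: 51.7
tcp_pos: [0.5828, -0.0159, 0.2466]
tool_rot: [0.975, -0.223, 0.005, -0.005]
force: [-0.3, 0.2, -4.0]
finger_gap: 0.381
```

```bash
sleep 3
python3 - <<'E'
from h import *
st()
E
```

```text
t 51.7 tcp [ 0.5828 -0.0159  0.2466] tip tilt xy [0.0114 0.0071] jaw deg -115.8 tilt in jaw 0.0113 q [-0.22  0.45  1.53  0.01  1.15  1.79]
```

Emit:
jog_arm([
  [0, 0.7, -0.8, -1, 0],
  [0, 0.6, -0.7, -2.5, 0],
  [0, 0, 0, -2.5, 0],
  [0, 0, 0, -1.2, 0],
  [0, 0, 0, -0.5, 0],
  [0, 0, 0, 0, 0],
])

```text
t: 52.2
tcp_pos: [0.5971, -0.0256, 0.1651]
tool_rot: [0.975, -0.221, 0.005, -0.007]
force: [0.4, 0.2, -3.9]
finger_gap: 0.384
```

Emit:
jog_arm([
  [0, 0.2, -0.6, 0, 0],
  [0, 0, 0, -0.4, 0],
  [0, 0, 0, -0.2, 0],
])

```text
t: 52.45
tcp_pos: [0.6003, -0.0296, 0.1594]
tool_rot: [0.976, -0.219, 0.006, -0.007]
force: [0.9, -0.2, -4.8]
finger_gap: 0.38
```

Emit:
jog_arm([
  [0, -0.1, -0.1, -0.2, 0],
  [0, 0, 0, -0.2, 0],
  [0, 0, 0, -0.1, 0],
])

```text
t: 52.7
tcp_pos: [0.6006, -0.0307, 0.1557]
tool_rot: [0.976, -0.219, 0.008, -0.007]
force: [-0.7, 0.4, -4.2]
finger_gap: 0.379
```

Emit:
jog_arm([
  [0, 0, 0, -0.2, 0],
  [0, 0, 0, -0.1, 0],
])

```text
t: 52.87
tcp_pos: [0.6021, -0.0311, 0.1557]
tool_rot: [0.976, -0.219, 0.01, -0.007]
force: [-0.5, 0.4, -3.0]
finger_gap: 0.378
```

Emit:
jog_arm([
  [30, 0, 0, 0.1, 0],
  [60, 0, 0, 0, 0],
  [60, 0, 0, 0, 0],
  [60, 0, 0, 2, 0],
  [60, 0, 0, 3.5, 0],
  [60, 0, 0, 3.5, 0],
  [60, -0.5, 2, 1.5, 0.12],
  [60, -1, 3.5, 0, 0.12],
])

```text
t: 53.53
tcp_pos: [0.5911, 0.0185, 0.2681]
tool_rot: [0.995, -0.101, 0.014, -0.006]
force: [0.3, 0.2, 0.4]
finger_gap: 0.606
```

Emit:
jog_arm([
  [60, -1.2, 3.7, 0, 0.12],
  [60, -1.2, 3.7, 0, 0.12],
  [60, -1.2, 3.7, 0, 0.12],
  [60, -1.2, 3.7, 0, 0.12],
  [60, -1.2, 3.7, 0, 0.12],
  [60, -1.2, 3.7, 0, 0.12],
  [60, -1.2, 3.7, 0, 0.12],
  [60, -1, 3, 0, 0],
])

```text
t: 54.2
tcp_pos: [0.4979, 0.3178, 0.2776]
tool_rot: [0.943, 0.331, 0.022, -0.014]
force: [0.4, -0.8, 0.4]
finger_gap: 0.598
```

```bash
sleep 3
python3 - <<'E'
from h import *
st()
ims=[]
for n,b in(('top',(250,195,110,95,4)),('scene',(280,20,140,260,2))):
    p=snapshot(n);im=crop(p,*b)
    for e in((.600,-.031,.017,.196),(.600,-.031,.027,.006),(.478,.362,.027,.004),(.478,.362,.017,.188),(.552,.3815,.017,.191)):circ(im,p,e[:2],e[2],e[3],(255,0,255),b[4],np.array(b[:2]))
    ims.append(im)
H=max(i.shape[0] for i in ims)
cv2.imwrite('pics/f1.png',np.hstack([cv2.copyMakeBorder(i,0,H-i.shape[0],0,6,0) for i in ims]))
E
```

```text
t 54.2 tcp [0.4979 0.3178 0.2776] tip tilt xy [0.0321 0.0405] jaw deg -51.3 tilt in jaw 0.0115 q [0.37 0.41 1.5  0.03 1.18 1.25]
```

View pics/f1.png

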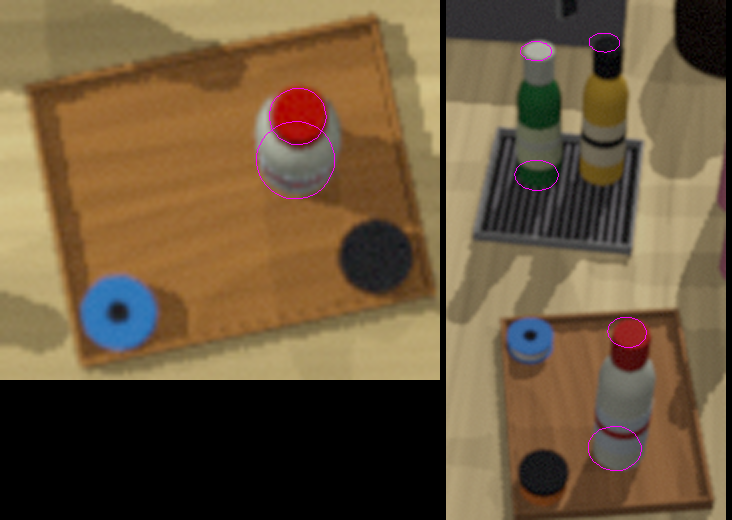

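The white bottle is back in its spot: the cap at (298,116) in the top view matches the circle, and the scene view agrees within 3 mm. Green and yellow are upright on the drip tray. Green is next.

Emit:
jog_arm([
  [60, -0.7, 1.2, 0, 0],
  [60, -0.7, 1.2, -1, 0],
  [60, -0.5, 1, -2, 0],
  [60, -0.2, 0.3, -2.5, 0],
  [60, -0.2, 0, -1.5, 0],
  [60, 0, 0, -0.5, 0],
  [60, 0, 0, 0, 0],
])

```text
t: 54.88
tcp_pos: [0.4749, 0.3581, 0.2009]
tool_rot: [0.943, 0.332, 0.026, -0.013]
force: [-0.1, 0.1, 0.3]
finger_gap: 0.603
```

```bash
sleep 3
python3 - <<'E'
from h import *
st()
E
```

```text
t 54.88 tcp [0.4749 0.3581 0.2009] tip tilt xy [0.0412 0.0426] jaw deg -51.2 tilt in jaw 0.0074 q [0.45 0.5  1.59 0.02 1.   1.33]
```

Emit:
jog_arm([
  [60, 0.1, 0.2, -1.5, 0],
  [60, 0, 0.1, -2, 0],
  [60, 0, 0, -1.5, 0],
  [60, 0, 0, -0.5, 0],
  [0, 0, 0, 0, 0],
  [0, 0, 0, 0, 0],
  [0, 0, 0, 0, 0],
  [0, 0, 0, 0, 0],
])

```text
t: 55.55
tcp_pos: [0.482, 0.3595, 0.149]
tool_rot: [0.944, 0.329, 0.031, -0.013]
force: [-0.6, -0.3, -3.4]
finger_gap: 0.385
```

```bash
sleep 3
python3 - <<'E'
from h import *
st()
E
```

```text
t 55.55 tcp [0.482  0.3595 0.149 ] tip tilt xy [0.0505 0.0457] jaw deg -51.6 tilt in jaw 0.0044 q [0.45 0.58 1.62 0.03 0.88 1.33]
```

Emit:
jog_arm([
  [0, 0, 0, 1, 0],
  [0, 0, 0, 2.5, 0],
  [0, 0, 0, 3.5, 0],
  [0, 0.2, -1.5, 1.5, 0],
  [0, 0.7, -3.2, 0, 0],
  [0, 0.8, -3.7, 0, 0],
  [0, 0.8, -3.7, 0, 0],
  [0, 0.8, -3.7, 0, 0],
])

```text
t: 56.22
tcp_pos: [0.5137, 0.2036, 0.2462]
tool_rot: [0.941, 0.336, 0.036, -0.014]
force: [1.8, -0.4, -3.4]
finger_gap: 0.391
```

Emit:
jog_arm([
  [0, 0.8, -3.7, 0, 0],
  [0, 0.8, -3.7, 0, 0],
  [0, 0.8, -3.7, 0, 0],
  [0, 0.6, -2.5, 0, 0],
  [0, 0.2, -1, 0, 0],
  [0, 0, 0, 0, 0],
])

```text
t: 56.72
tcp_pos: [0.5484, 0.0429, 0.2544]
tool_rot: [0.942, 0.333, 0.041, -0.009]
force: [1.0, 1.6, -3.3]
finger_gap: 0.388
```

```bash
sleep 3
python3 - <<'E'
from h import *
st()
E
```

```text
t 56.72 tcp [0.5484 0.0429 0.2544] tip tilt xy [0.0715 0.0442] jaw deg -51.1 tilt in jaw -0.0106 q [-0.16  0.37  1.65  0.06  1.06  0.71]
```

Emit:
jog_arm([
  [0, 0, -1, -1.5, 0],
  [0, 0, -0.8, -2.5, 0],
  [0, 0, 0, -2.5, 0],
  [0, 0, 0, -1.5, 0],
  [0, 0, 0, -0.7, 0],
  [0, 0, 0, 0, 0],
])

```text
t: 57.22
tcp_pos: [0.5487, 0.0303, 0.1704]
tool_rot: [0.941, 0.334, 0.046, -0.009]
force: [-1.1, 0.4, -3.0]
finger_gap: 0.382
```

```bash
sleep 3
python3 - <<'E'
from h import *
st()
E
```

```text
t 57.22 tcp [0.5487 0.0303 0.1704] tip tilt xy [0.08   0.0472] jaw deg -50.9 tilt in jaw -0.0138 q [-0.18  0.48  1.74  0.08  0.85  0.65]
```

Emit:
jog_arm([
  [0, 0, -0.6, -0.5, 0],
  [0, 0, -0.1, -0.7, 0],
  [0, 0, 0, -0.3, 0],
  [0, 0, 0, -0.2, 0],
])

```text
t: 57.55
tcp_pos: [0.5506, 0.0252, 0.1554]
tool_rot: [0.941, 0.336, 0.048, -0.008]
force: [0.1, 0.4, -3.8]
finger_gap: 0.387
```

Emit:
jog_arm([
  [0, 0, 0, -0.2, 0],
  [0, 0, 0, -0.2, 0],
  [0, 0, 0, -0.1, 0],
])

```text
t: 57.8
tcp_pos: [0.5514, 0.0252, 0.1509]
tool_rot: [0.941, 0.336, 0.049, -0.007]
force: [-0.1, 0.5, -3.4]
finger_gap: 0.384
```

Emit:
jog_arm([
  [0, 0, 0, -0.2, 0],
  [0, 0, 0, -0.1, 0],
])

```text
t: 57.97
tcp_pos: [0.553, 0.0255, 0.1496]
tool_rot: [0.941, 0.335, 0.051, -0.007]
force: [-1.6, 1.2, 5.4]
finger_gap: 0.389
```

Emit:
jog_arm([
  [30, 0, 0, 0.1, 0],
  [60, 0, 0, 0, 0],
  [60, 0, 0, 0, 0],
  [60, 0, 0, 2, 0],
  [60, 0, 0, 3.5, 0],
  [60, 0, 0, 3.5, 0],
  [60, 0, 1, 2, 0.12],
  [60, 0, 1.6, 0, 0.12],
])

```text
t: 58.63
tcp_pos: [0.5545, 0.0494, 0.2663]
tool_rot: [0.893, 0.447, 0.051, -0.011]
force: [0.2, 0.5, -0.6]
finger_gap: 0.601
```

Emit:
jog_arm([
  [60, 0, 1.6, 0, 0.12],
  [60, 0, 1.6, 0, 0.12],
  [60, 0, 1.6, 0, 0.12],
  [60, 0, 1.6, 0, 0.12],
  [60, 0, 1.6, 0, 0.12],
  [60, 0, 1.6, 0, 0.12],
  [60, 0, 1.6, 0, 0.12],
  [60, 0, 1.6, 0, 0.12],
])

```text
t: 59.3
tcp_pos: [0.5587, 0.181, 0.2741]
tool_rot: [0.568, 0.821, 0.048, -0.029]
force: [-0.0, 0.3, 0.2]
finger_gap: 0.601
```

Emit:
jog_arm([
  [60, 0, 1.6, 0, 0.12],
  [60, 0, 1.6, 0, 0.12],
  [60, 0, 1.6, 0, 0.12],
  [60, 0, 1.6, 0, 0.12],
  [60, 0, 1.6, 0, 0.12],
  [60, 0, 1.6, 0, 0.12],
  [60, 0, 1.6, 0, 0.12],
  [60, 0, 1.6, 0, 0.12],
])

```text
t: 59.97
tcp_pos: [0.561, 0.3145, 0.2763]
tool_rot: [0.105, 0.993, 0.031, -0.045]
force: [0.1, 0.5, -1.1]
finger_gap: 0.597
```

Emit:
jog_arm([
  [60, 0, 1.6, 0, 0.12],
  [60, 0, 1.6, 0, 0.12],
  [60, 0, 1.5, 0, 0.12],
  [60, 0, 1.2, 0, 0.12],
  [60, 0, 1, 0, 0.12],
  [60, 0, 0.5, 0, 0.12],
  [60, 0, 0, 0, 0],
])

```text
t: 60.55
tcp_pos: [0.5623, 0.3964, 0.2768]
tool_rot: [-0.269, 0.962, 0.014, -0.05]
force: [0.6, -0.3, 0.2]
finger_gap: 0.601
```

```bash
sleep 5
python3 - <<'E'
from h import *
st()
E
```

```text
t 60.55 tcp [0.5623 0.3964 0.2768] tip tilt xy [-0.1039 -0.0006] jaw deg 121.1 tilt in jaw -0.0534 q [ 0.43  0.62  1.13  0.04  1.49 -1.69]
```

Emit:
jog_arm([
  [60, 0, 0, 0, 0.12],
  [60, 0, 0, 0, 0.12],
  [60, 0, 0, 0, 0.12],
  [60, 0, 0, 3, 0.12],
  [60, 0, 0, 4, 0.1],
  [60, 0, 0, 4, 0],
  [60, 0, 0, 0, 0],
])

```text
t: 61.13
tcp_pos: [0.5608, 0.3925, 0.3865]
tool_rot: [-0.535, 0.843, -0.003, -0.056]
force: [0.1, 0.0, 1.3]
finger_gap: 0.593
```

Emit:
jog_arm([
  [60, 0, 0, -4, 0],
  [60, 0, -0.5, -4, 0],
  [60, -0.3, -0.5, -4, 0],
  [60, -0.3, -0.5, -2, 0],
  [60, 0, 0, 0, 0],
])

```text
t: 61.55
tcp_pos: [0.5588, 0.3762, 0.2528]
tool_rot: [-0.527, 0.849, -0.004, -0.043]
force: [-0.3, 0.1, 0.4]
finger_gap: 0.598
```

```bash
sleep 5
python3 - <<'E'
from h import *
st()
E
```

```text
t 61.55 tcp [0.5588 0.3762 0.2528] tip tilt xy [-0.0676 -0.0521] jaw deg 153.6 tilt in jaw -0.0375 q [ 0.44  0.61  1.21 -0.02  1.41 -2.24]
```

Emit:
jog_arm([
  [60, 0, 0, 4, 0],
  [60, 0, 0, 4, 0],
  [60, 0, 0, 4, 0],
  [60, 0, 0, 0, 0],
])

```text
t: 61.88
tcp_pos: [0.5567, 0.373, 0.3744]
tool_rot: [-0.522, 0.852, -0.004, -0.048]
force: [1.1, 0.1, 1.7]
finger_gap: 0.601
```

Emit:
jog_arm([
  [60, 0, 0, -4, 0],
  [60, 0, 0, -4, 0],
  [60, 0, 0, -4, 0],
  [60, 0, 0, -3, 0],
  [60, 0, 0, -1, 0],
  [60, 0, 0, 0, 0],
])

```text
t: 62.38
tcp_pos: [0.5662, 0.3757, 0.2302]
tool_rot: [-0.516, 0.856, -0.006, -0.026]
force: [0.2, 0.1, 0.2]
finger_gap: 0.6
```

```bash
sleep 5
python3 - <<'E'
from h import *
st()
E
```

```text
t 62.38 tcp [0.5662 0.3757 0.2302] tip tilt xy [-0.0382 -0.0368] jaw deg 152.1 tilt in jaw -0.0165 q [ 0.43  0.63  1.24 -0.02  1.32 -2.22]
```

Emit:
jog_arm([
  [60, -0.9, 0.3, 0, 0],
  [60, -0.5, 0.1, -2, 0],
  [60, -0.2, 0, -2.5, 0],
  [60, 0, 0, -1.5, 0],
  [60, 0, 0, -0.5, 0],
  [60, 0, 0, 0, 0],
])

```text
t: 62.88
tcp_pos: [0.5562, 0.3851, 0.1792]
tool_rot: [-0.514, 0.858, -0.007, -0.012]
force: [0.0, 0.1, 0.2]
finger_gap: 0.603
```

```bash
sleep 3
python3 - <<'E'
from h import *
st()
E
```

```text
t 62.88 tcp [0.5562 0.3851 0.1792] tip tilt xy [-0.0142 -0.0241] jaw deg 151.9 tilt in jaw -0.0012 q [ 0.45  0.66  1.32 -0.02  1.18 -2.2 ]
```

Emit:
jog_arm([
  [60, -0.2, -0.4, -1, 0],
  [60, -0.1, -0.1, -1.4, 0],
  [60, 0, 0, -0.8, 0],
  [0, 0, 0, 0, 0],
  [0, 0, 0, 0, 0],
  [0, 0, 0, 0, 0],
  [0, 0, 0, 0, 0],
  [0, 0, 0, 0, 0],
])

```text
t: 63.55
tcp_pos: [0.5571, 0.3822, 0.1545]
tool_rot: [-0.514, 0.858, -0.007, -0.005]
force: [0.2, 0.8, -1.4]
finger_gap: 0.386
```

```bash
sleep 3
python3 - <<'E'
from h import *
st()
E
```

```text
t 63.55 tcp [0.5571 0.3822 0.1545] tip tilt xy [-0.0008 -0.0173] jaw deg 151.8 tilt in jaw 0.0075 q [ 0.44  0.68  1.36 -0.02  1.11 -2.2 ]
```

Emit:
jog_arm([
  [0, 0, 0, 1, 0],
  [0, 0, 0, 2.5, 0],
  [0, 0, 0, 3.5, 0],
  [0, 0, -1.5, 1.5, 0],
  [0, 0.3, -3.2, 0, 0],
  [0, 0.3, -3.7, 0, 0],
  [0, 0.3, -3.7, 0, 0],
  [0, 0.3, -3.7, 0, 0],
])

```text
t: 64.22
tcp_pos: [0.5645, 0.2241, 0.2431]
tool_rot: [-0.519, 0.855, -0.006, -0.006]
force: [0.5, 0.7, -5.5]
finger_gap: 0.38
```

Emit:
jog_arm([
  [0, 0.3, -3.7, 0, 0],
  [0, 0.3, -3.5, 0, 0],
  [0, 0.3, -2.5, 0, 0],
  [0, 0, -1, 0, 0],
  [0, 0, 0, 0, 0],
])

```text
t: 64.63
tcp_pos: [0.5705, 0.1, 0.2448]
tool_rot: [-0.516, 0.857, -0.009, -0.008]
force: [1.0, 0.4, -4.6]
finger_gap: 0.384
```

```bash
sleep 4
python3 - <<'E'
from h import *
st()
E
```

```text
t 64.63 tcp [0.5705 0.1    0.2448] tip tilt xy [-0.0048 -0.0244] jaw deg 152.1 tilt in jaw 0.0071 q [-0.01  0.45  1.53 -0.03  1.16 -2.65]
```

Emit:
jog_arm([
  [0, 0.6, -0.6, -1, 0],
  [0, 0.4, -0.4, -2.5, 0],
  [0, 0, 0, -2.5, 0],
  [0, 0, 0, -1, 0],
  [0, 0, 0, -0.4, 0],
  [0, 0, 0, 0, 0],
])

```text
t: 65.13
tcp_pos: [0.5821, 0.0927, 0.1672]
tool_rot: [-0.517, 0.856, -0.009, -0.006]
force: [-0.2, 0.2, -4.9]
finger_gap: 0.388
```

Emit:
jog_arm([
  [0, -0.1, -0.5, -0.4, 0],
  [0, 0, 0, -0.4, 0],
  [0, 0, 0, -0.2, 0],
  [0, 0, 0, -0.1, 0],
])

```text
t: 65.47
tcp_pos: [0.5824, 0.0896, 0.1565]
tool_rot: [-0.519, 0.855, -0.01, -0.004]
force: [-1.1, -0.3, 0.2]
finger_gap: 0.379
```

Contact has been made at the expected height, so I'll release and retreat.

Emit:
jog_arm([
  [0, 0, 0, -0.1, 0],
  [30, 0, 0, 0.1, 0],
  [60, 0, 0, 0, 0],
  [60, 0, 0, 0, 0],
  [60, 0, 0, 2, 0],
  [60, 0, 0, 3.5, 0],
  [60, 0, 0, 3.5, 0],
  [60, 0, 0, 3, 0],
])

```text
t: 66.13
tcp_pos: [0.582, 0.0893, 0.2796]
tool_rot: [-0.519, 0.855, -0.009, -0.005]
force: [1.0, 0.9, 0.6]
finger_gap: 0.605
```

Emit:
jog_arm([
  [60, -0.5, 3, 1, 0],
  [60, -0.5, 4, 0, 0],
  [60, -0.5, 4, 0, 0],
  [60, -0.5, 4, 0, 0],
  [60, -0.5, 4, 0, 0],
  [60, 0, 3, 0, 0],
  [60, 0, 0, 0, 0],
])

```text
t: 66.72
tcp_pos: [0.5666, 0.3164, 0.3111]
tool_rot: [-0.514, 0.857, -0.018, 0.016]
force: [0.2, 0.1, 0.5]
finger_gap: 0.6
```

```bash
sleep 4
python3 - <<'E'
from h import *
st()
p=snapshot('scene');q=snapshot('top')
for n,pp,b in(('scene',p,(300,120,120,165,3)),('top',q,(250,195,110,95,4))):
    im=crop(pp,*b);old=cv2.imread(f'pics/{n}0.png')
    o=cv2.resize(old[b[1]:b[1]+b[3],b[0]:b[0]+b[2]],None,fx=b[4],fy=b[4],interpolation=cv2.INTER_CUBIC)
    cv2.imwrite(f'pics/g_{n}.png',np.hstack([o,im]))
    a=cv2.cvtColor(old,cv2.COLOR_BGR2GRAY);c=cv2.cvtColor(pp['image'],cv2.COLOR_RGB2GRAY)
    for k,e in {'w':(.6,-.031,.19),'g':(.553,.024,.184),'y':(.5825,.0875,.187)}.items():
        u=proj(pp,e).astype(int);t=old[u[1]-8:u[1]+9,u[0]-8:u[0]+9]
        r=cv2.matchTemplate(cv2.cvtColor(pp['image'],cv2.COLOR_RGB2BGR)[u[1]-20:u[1]+21,u[0]-20:u[0]+21],t,cv2.TM_CCOEFF_NORMED)
        m=cv2.minMaxLoc(r);d=np.array(m[3])-12
        print(n,k,'px shift',d,round(m[1],2),'mm',np.round(1000*(plane(pp,u+d,e[2])-plane(pp,u,e[2]))[:2],1))
g=lambda pp,nm:[(np.round(r['centre'],3).tolist(),round(r['score'],2)) for r in models.pinpoint(pp,nm)[:2]]
for nm in 'white_bottle green_bottle yellow_bottle fresh_cartridge spent_cartridge bell grease_tub thread_tape'.split():print(nm,g(p,nm),g(q,nm))
E
```

```text
t 66.72 tcp [0.5666 0.3164 0.3111] tip tilt xy [ 0.0458 -0.0146] jaw deg 151.9 tilt in jaw 0.0473 q [ 0.35  0.47  1.3  -0.03  1.33 -2.29]
scene w px shift [1 0] 0.88 mm [1.8 0.2]
scene g px shift [ 4 -2] 0.92 mm [7.  5.6]
scene y px shift [0 1] 0.92 mm [ 0.2 -2.6]
top w px shift [ 0 -1] 0.98 mm [ 2.4 -0.1]
top g px shift [-3 -2] 0.92 mm [5.1 7.1]
top y px shift [2 0] 0.97 mm [-0.1 -4.8]
white_bottle [([0.601, -0.028, 0.006], 0.61)] [([0.602, -0.03, 0.007], 0.81)]
green_bottle [([0.558, 0.034, 0.01], 0.92), ([0.409, -0.171, -0.0], 0.64)] [([0.731, 0.236, 0.001], 0.91), ([0.411, -0.174, 0.002], 0.64)]
yellow_bottle [([0.726, 0.348, -0.0], 0.87)] [([0.73, 0.348, 0.001], 0.88)]
fresh_cartridge [([0.512, -0.362, 0.021], 0.6)] [([0.514, -0.364, 0.024], 0.92)]
spent_cartridge [([0.38, -0.374, 0.001], 0.95)] [([0.374, -0.371, 0.002], 0.78)]
bell [([0.66, -0.342, 0.001], 0.57)] [([0.663, -0.343, 0.002], 0.84), ([0.51, 0.345, 0.0], 0.5)]
grease_tub [([0.529, -0.078, 0.005], 0.93)] [([0.535, -0.08, 0.004], 0.51)]
thread_tape [([0.495, 0.093, 0.007], 0.93), ([0.511, -0.363, 0.019], 0.58)] [([0.499, 0.093, 0.005], 0.61)]
```

View pics/g_scene.png

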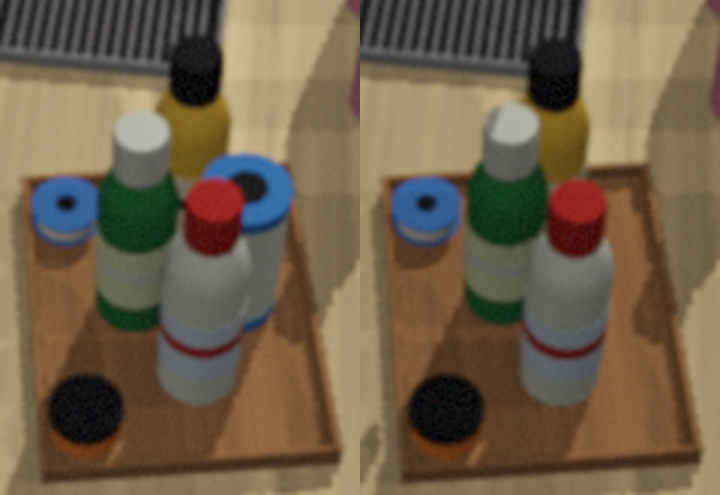

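Only a few turns are left. All the bottles are upright within 2 to 9 mm of their starts, and regripping could do more harm than good. I'm handing it in.

```bash
python3 -c "
from h import *
print(workorder.sign_off())"
```

```text
the job is handed in; nothing more can be done
None
```

The job is handed in at about 67 s of the 136 s allowed: all the moves were done in the order asked, but the green bottle stands about 9 mm from its original spot. I moved the three bottles to the drip tray, stood the fresh cartridge in the filter collar, then put white, green and yellow back. I had about three turns left by then and judged a regrip riskier than leaving it.

- **Bottles:** in the last scene picture all three stand upright in the supply tray. Matched against the starting pictures, white is about 2 mm off, yellow 3–5 mm and green about 9 mm.
- **Cartridge:** it stands upright in the collar. Both cameras put it within about 5 mm of the collar centre, resting at the height of the collar floor.
- **Left alone:** the spent cartridge, bell, grease tub and thread tape were found where they started, within the networks' error. I never reached for the pink look-alikes; the networks found all three in place.
- **Disagreements:** the networks did not report the yellow bottle in its tray in the final pictures, only a pink look-alike. The picture itself and the match to the starting view both show it there.
- **Other trouble:** the tool tilted by up to about 6° during the moves and had to be corrected several times. Contact force reached about 10 N at set-down.

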